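Load the hand-cranked bar magazine

TASK

Wind the hand crank until the magazine's shutter is fully open, then drop every loose aluminium bar lying on the bench end-down into a pocket of its own, all the way to the bottom. When all of them are in, wind the crank back until the shutter is fully closed, and leave the other parts on the bench alone.

Things in the scene. Friction and masses are not known exactly. Their poses are not given: they have to be found in the camera images.
- magazine: Fixed upright blue bar magazine, clear front on its +x side, 50 mm deep (x), 160 wide (y), 122 high. Origin: centre of its underside; z up. Four square pockets in a row along y at x = 0, y = -57, -19, 19, 57 mm, floor 8 mm up. Thin shutter rails (128 high) at y = -83, 83 reach to x = 84. A grey gearbox, 70 x 76 x 118 high, centred at y = 160, carries the crank.
- shutter_mid (a point): Centre of the top face of the yellow shutter plate (42 x 158 x 4 mm, top 127.5 mm above the bench) that covers all four pocket mouths when closed and slides 42 mm in the magazine's +x direction when open.
- crank (a joint): Turn of the hand crank in rad, about a vertical axis, counter-clockwise seen from above. 0 = stop with the shutter fully closed; 18.85 (three full turns) = stop with the shutter fully open. It moves the shutter 14 mm a turn and stays where it is left. At 0 the knob lies towards the magazine's +x from the axis.
- crank_axis (a point): Point on the crank's vertical axis, 167 mm above the bench, at the height of the knob's middle.
- knob (a point): Middle of the red upright crank knob, 167 mm above the bench: a freely revolving cylinder, 18 mm diameter, 48 mm tall (from 143 to 191 mm above the bench), on the crank arm 45 mm from the crank's axis. The arm's top is 142 mm above the bench.
- pocket0 (a point): Centre of the mouth of pocket 0 of the magazine, 122 mm above the bench (30 x 30 mm square, 114 mm deep).
- pocket1 (a point): Centre of the mouth of pocket 1 of the magazine, 122 mm above the bench (30 x 30 mm square, 114 mm deep).
- pocket2 (a point): Centre of the mouth of pocket 2 of the magazine, 122 mm above the bench (30 x 30 mm square, 114 mm deep).
- pocket3 (a point): Centre of the mouth of pocket 3 of the magazine, 122 mm above the bench (30 x 30 mm square, 114 mm deep).
- bar0: Loose square aluminium bar with blue ends, 18 x 18 x 110 mm, about 95 g, lying on the bench on the black mat (absent in some starts). Origin at its middle; its own z axis runs along its length; both ends are alike.
- bar1: Loose square aluminium bar with blue ends, 18 x 18 x 110 mm, about 95 g, lying on the bench on the black mat (absent in some starts). Origin at its middle; its own z axis runs along its length; both ends are alike.
- bar2: Loose square aluminium bar with blue ends, 18 x 18 x 110 mm, about 95 g, lying on the bench on the black mat (absent in some starts). Origin at its middle; its own z axis runs along its length; both ends are alike.
- bar3: Loose square aluminium bar with blue ends, 18 x 18 x 110 mm, about 95 g, lying on the bench on the black mat (absent in some starts). Origin at its middle; its own z axis runs along its length; both ends are alike.
- toggle_clamp: Bystander: toggle clamp with a red handle, base 90 x 45 mm, 135 mm tall; origin: centre of its underside. Leave alone.
- bush: Bystander: steel bush, 56 mm outside diameter, 40 mm tall; origin: centre of its underside. Leave alone.
- vblock: Bystander: dark steel V-block, 60 x 50 x 45 mm; origin: centre of its underside. Leave alone.
There are look-alikes about, which are no part of the job. What is shaped like the bar2 but orange or red is not meant.

How it is judged:
By the outcome, as a careful person would: the job done as asked, in the order asked, and still so for the second after the job is handed in, with the robot touching nothing.
Of bar0, bar1, bar2, bar3 only 2 to 4 are there at a start; the rules pass over those that are not, and their reading is None.
At some moment in a run one of bar0, bar1, bar2, bar3 may be knocked a few centimetres aside while the robot is not near it.
It also fails if it takes over 210 s, if anything falls off the work surface, if the arm or the gripper's body presses on something with over 40 N, if the wrist force passes 120 N, or if a joint passes its speed limit or range.

ROBOT

A 6-joint arm with a two-finger parallel gripper is mounted at the origin on the work surface. World frame = base frame: x ahead of the robot, y to its left, z up, the work surface at z = 0. Lengths are in m, angles in rad, forces in N, time in s.
With the tool pointing down it reaches from about 0.375 to 0.975 m from the base axis. Payload 3.8 kg.
Tool frame: the origin (TCP) lies between the finger pads; the fingertips stand 8 mm ahead of it and the grasp point (between the pads) lies 11 mm behind it (tcp_to_tips is the distance from the TCP to the fingertips, in m); z points along the fingers, y is the line along which they close (so a half turn about z gives the same grasp; the last joint's range is limited). The gripper opens to 85 mm and grips with 20 to 120 N. Pads are 22 mm wide; open, the fingers measure 114 mm over their backs; the gripper's body (76 mm by 85 mm) begins 54 mm behind the grasp point. The pads swing forward as they close: fully open they stand 13 mm farther back than shut.
Start: joints at [1.203, 0.264, 1.604, -0, 1.274, -0.037], TCP at [0.219, 0.638, 0.217] pointing down, gripper open.
Joint ranges: [-2.63, 2.63], [-0.94, 2.18], [0.31, 2.57], [-1.31, 4.45], [0, 2.66], [-2.55, 2.55]. Speed limits (rad/s): [2.57, 2.57, 3.14, 3.14, 3.14, 3.14].

INTERFACE

Orientations are given as a rotation vector (axis times angle).
In Python, from workcell import * gives the robot as it stands.
- The arm moves only by the tool move_arm, never from a script. Its argument "series" is one flat list of numbers, 7 for each row, row after row: the finger opening in cm, from 0 to 8.54, then the shift along the tool's x, y, z in cm, then the turn, a rotation vector about the tool's x, y, z in degrees. A call has 1 to 5 rows; each row shifts and turns the commanded pose from where the row before left it, along the tool's axes as they then stand; what a row does not reach is not made up. A row lasts 1/8 s, in which the tool goes at most 62.5 mm and 10.7 degrees, less where a joint would pass 70% of its speed; a pose out of reach is approached as far as the arm can. A call is refused whole if a number of a shift passes 6.25 or a number of a turn 10.7, either way. A call with a gripper value outside its range is refused whole. The fingers move at their own pace and stop on an object; "grip_force" is the grip in N (left out, the last holds). Time passes only in rows, so rows that do not move let the fingers close. It gives the time, the measured TCP pose, the force, the opening and the grip force at its end, in the units of the state.
- read_state(): the state, without advancing time (a new reading comes with each control period).
- read_camera(name): name is "scene" or "top"; returns the picture (420x560x3 uint8, red, green, blue); there is no depth.
- calibration(name): a dict with "camera_matrix" (3x3 intrinsics, pixels), "k1" (the pictures are not rectified: a ray, as slopes to the right and down, at radius r is drawn at 1 + k1 r^2 times it, then the intrinsics apply), "rvec" (rotation vector, rad) and "tvec" (3), from world to camera coordinates, as OpenCV has them. Camera axes: x right, y down, z forward; pixel columns grow to the right and rows downward; lengths in m; the calibration is good to about 2 mm. A picture is of the moment at which its call begins. calibration takes no time and is no camera call.
- finish_job(): hands the job in; it is judged then, once.
The state is a dict: "time": time; "q": joint angles; "joint_vel": joint speeds; "joint_torque": joint torques, N m; "tool_pos": TCP position; "tcp_rot": TCP orientation; "wrist_force": force on the tool from outside, world axes, zero at the start; "torque": the same for the moment, N m; "width": opening from 0.0 (shut) to 1.0 (fully open); "grip_force": force on a finger pad.
Only numpy, scipy, OpenCV 4.12 (cv2) and the standard library are available. Lean on these libraries where they do the work, as an engineer would, in place of code of your own. Each camera call takes 0.05 s, during which the arm holds its last target. There are 200 camera calls.

## Working session

There is one attempt and no reset: what is moved stays moved. The work goes in short steps, Python scripts to look and compute and a tool call to move; the robot and the scene stay as the last step left them, time stands still between calls to the robot, and variables do not carry over. Pictures are saved under pics/ and viewed, at most 14 in all, crops included, and the job is handed in when it is done.

Besides the shell and the picture viewer there is one more tool, called after "Emit:" as a command line: name --argument value ..., lists and objects as JSON in quotes. move_arm: Moves the arm, as the interface text tells. Its arguments: {"type":"object","properties":{"series":{"type":"array"},"grip_force":{"type":"number"}},"required":["series"]}

```bash
mkdir -p pics; ls; python3 - <<'E'
from workcell import *
import cv2
for n in("scene","top"):
    im=read_camera(n); cv2.imwrite(f"pics/{n}0.png",im[:,:,::-1])
    print(n,calibration(n))
s=read_state();print(s)
E
```

```text
pics
scene {'camera_matrix': array([[409.85214651,   0.        , 278.57214174],
       [  0.        , 409.85214651, 208.71848083],
       [  0.        ,   0.        ,   1.        ]]), 'k1': -0.03594306375866053, 'rvec': array([ 2.40415296,  0.75722357, -0.26503111]), 'tvec': array([-0.46747365, -0.20908614,  1.29994798])}
top {'camera_matrix': array([[542.29876064,   0.        , 291.51812064],
       [  0.        , 542.29876064, 211.29671369],
       [  0.        ,   0.        ,   1.        ]]), 'k1': -0.22221778096013203, 'rvec': array([ 2.1564836 , -2.10113243,  0.1704406 ]), 'tvec': array([-0.02537172,  0.5786349 ,  1.72714746])}
{'time': 0.1, 'q': array([ 1.20308458e+00,  2.64731957e-01,  1.60522715e+00, -2.70185522e-05,
        1.27370810e+00, -3.69061610e-02]), 'joint_vel': array([ 6.17882123e-05, -1.69593627e-03, -5.32757426e-03,  1.12115388e-03,
        5.21037449e-04,  5.78600868e-04]), 'joint_torque': array([ 6.95734252e-04, -5.16703928e+01, -3.68594456e+01, -2.45939606e-05,
        6.20408086e-03, -8.60298627e-06]), 'tool_pos': array([0.21901039, 0.63775458, 0.21545563]), 'tcp_rot': array([-0.51718507, -3.09833081,  0.00319998]), 'wrist_force': array([ 0.02232376, -0.11790937, -0.15368565]), 'torque': array([-0.02566569,  0.00204035, -0.02155144]), 'grip_force': 0.0, 'width': 1.0023931904243364}
```

View pics/scene0.png

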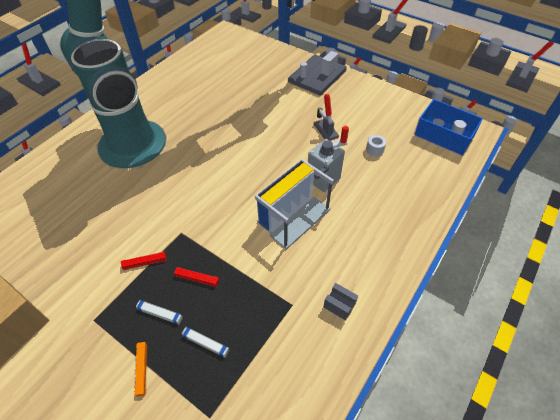

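View pics/top0.png

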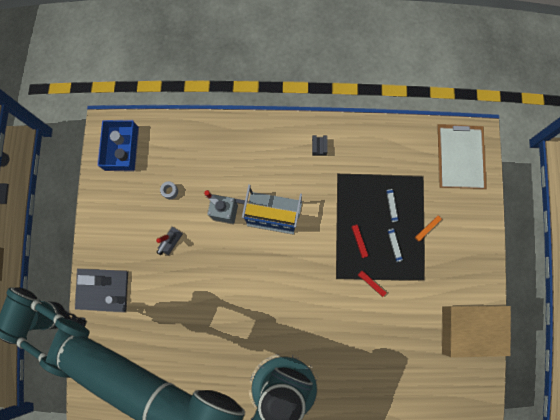

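Two bars on the mat: top image around (392,205) and (395,244). The magazine is around (272,210), with the crank gearbox at (222,207) and the red knob at (208,194). I'll enlarge these.

```bash
python3 - <<'E'
import cv2,numpy as np
t=cv2.imread("pics/top0.png");s=cv2.imread("pics/scene0.png")
def c(i,x,y,w,h,k,n):
    cv2.imwrite(n,cv2.resize(i[y:y+h,x:x+w],None,fx=k,fy=k,interpolation=cv2.INTER_CUBIC))
c(t,190,170,130,75,6,"pics/c1.png")
c(s,240,110,120,140,4,"pics/c2.png")
c(t,370,180,50,90,6,"pics/c3.png")
E
```

```text
(no output)
```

View pics/c1.png

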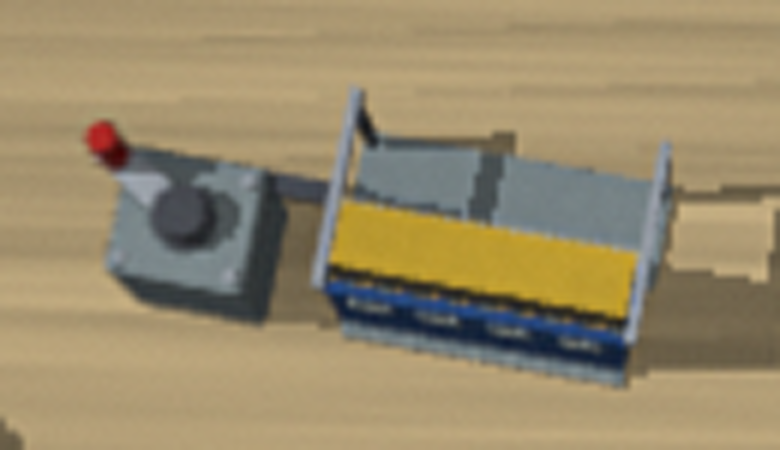

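View pics/c2.png

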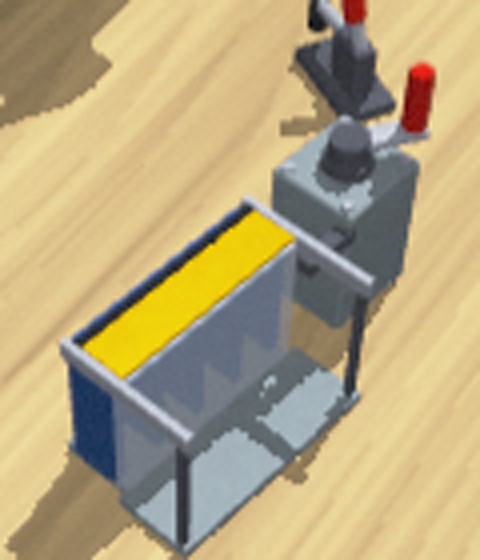

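View pics/c3.png

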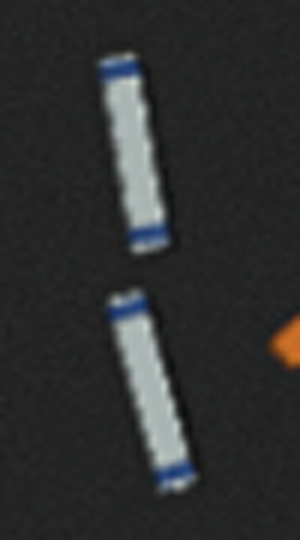

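```bash
cat > h.py <<'E'
from workcell import *
import numpy as np, cv2
from scipy.spatial.transform import Rotation as R
C={n:calibration(n) for n in("scene","top")}
def dist(c): return np.array([c["k1"],0,0,0,0.])
def proj(n,P):
    c=C[n];return cv2.projectPoints(np.atleast_2d(P).astype(float),c["rvec"],c["tvec"],c["camera_matrix"],dist(c))[0][:,0]
def onz(n,px,z):
    c=C[n];u=cv2.undistortPoints(np.array(px,float).reshape(-1,1,2),c["camera_matrix"],dist(c))[:,0]
    M=cv2.Rodrigues(c["rvec"])[0];o=-M.T@c["tvec"];d=np.c_[u,np.ones(len(u))]@M
    return o+d*((z-o[2])/d[:,2])[:,None]
def crop(px,k,ox,oy): return (np.array(px,float)+.5)/k-.5+[ox,oy]
E
python3 - <<'E'
from h import *
from scipy.optimize import least_squares
T=lambda p:crop(p,6,190,170)
S=lambda p:crop(p,4,240,110)
t,s=T([[357,90],[666,145],[342,200],[640,250],[103,133]]),S([[370,283],[188,440],[295,240],[125,378],[423,68],[413,130]])
print("rails top",onz("top",t[:2],.128).round(4)); print("rails scene",onz("scene",s[:2],.128).round(4))
print("shut top",onz("top",t[2:4],.1275).round(4));print("shut sc",onz("scene",s[2:4],.1275).round(4))
print("knob",onz("top",t[4:],.191),onz("scene",s[4:5],.191),onz("scene",s[5:],.143))
def f(p):
    x,y,a,sl,th=p
    r=R.from_euler('z',a).as_matrix();w=lambda q:np.array(q)@r.T+[x,y,0]
    rail=w([[.084,.083,.128],[.084,-.083,.128]]);sh=w([[.021+sl,.079,.1275],[.021+sl,-.079,.1275]])
    k=lambda z:w([[.045*np.cos(th),.16+.045*np.sin(th),z]])
    return np.r_[(proj("top",np.r_[rail,sh,k(.191)])-t).ravel(),(proj("scene",np.r_[rail,sh,k(.191),k(.143)])-s).ravel()/1]
o=least_squares(f,[.8,.1,-.15,0,1],loss='soft_l1');print(o.x,o.fun.reshape(-1,2).round(1).tolist())
for n,q in(("A",[[118,58],[150,247]]),("B",[[127,294],[177,487]])):
    p=onz("top",crop(q,6,370,180),.014);d=p[0]-p[1];print(n,p.mean(0),np.hypot(*d[:2]),np.degrees(np.arctan2(d[1],d[0])),"scene px",proj("scene",p.mean(0)))
print(R.from_rotvec(read_state()["tcp_rot"]).as_matrix().round(3))
E
```

```text
rails top [[ 0.6479  0.1252  0.128 ]
 [ 0.6223 -0.0382  0.128 ]]
rails scene [[ 0.65    0.1251  0.128 ]
 [ 0.6244 -0.0396  0.128 ]]
shut top [[ 0.5888  0.1307  0.1275]
 [ 0.5662 -0.026   0.1275]]
shut sc [[ 0.5917  0.1294  0.1275]
 [ 0.5672 -0.0233  0.1275]]
knob [[0.60876157 0.24804179 0.191     ]] [[0.6076506  0.25204279 0.191     ]] [[0.61047907 0.24511623 0.143     ]]
[ 0.55356707  0.05666726 -0.15722002  0.00437771  0.98964926] [[-0.1, -0.5], [0.1, -0.4], [0.0, -0.7], [-0.2, -0.0], [0.0, -0.0], [-0.1, -0.2], [-0.0, -0.5], [0.0, -0.4], [-0.8, 0.4], [-0.4, 1.1], [0.0, -0.9]]
A [ 0.61541906 -0.3475024   0.014     ] 0.10890469369908201 9.304458093219296 scene px [[204.34326318 340.57319362]]
B [ 0.48124056 -0.35728504  0.014     ] 0.11087427985754165 14.710781987435055 scene px [[158.04280891 311.01444112]]
[[-0.946  0.325 -0.001]
 [ 0.325  0.946 -0.002]
 [ 0.    -0.002 -1.   ]]
```

Emit:
move_arm --series '[4.5,-4.9,-2.4,-0.5,0,0,0,4.5,-4.9,-2.4,-0.5,0,0,0,4.5,-4.9,-2.4,-0.5,0,0,0,4.5,-4.9,-2.4,-0.5,0,0,0,4.5,-4.9,-2.4,-0.5,0,0,0]' --grip_force 40

```text
time: 0.72
tool_pos: [0.4127, 0.4437, 0.2413]
tcp_rot: [-0.517, -3.098, 0.001]
wrist_force: [0.3, -0.4, 0.7]
width: 0.525
grip_force: 0.0
```

Emit:
move_arm --series '[4.5,-4.9,-2.4,0,0,0,0,4.5,-4.9,-2.4,0,0,0,0,4.5,-4.9,-2.4,0,0,0,0,4.5,-4.9,-2.4,0,0,0,0,4.5,0,0,0,0,0,0]'

```text
time: 1.35
tool_pos: [0.5683, 0.2876, 0.2408]
tcp_rot: [-0.525, -3.097, 0.002]
wrist_force: [-1.1, 0.8, -0.8]
width: 0.53
grip_force: 0.0
```

```bash
cat >> h.py <<'E'
def go(target,Rw=None):
    """world target -> tool shift (cm) from measured pose"""
    s=read_state();r=R.from_rotvec(s["tcp_rot"]).as_matrix()
    print("t",round(s["time"],2),"pos",s["tool_pos"].round(4),"F",s["wrist_force"].round(1),"w",round(s["width"],3),"shift cm",(100*r.T@(np.array(target)-s["tool_pos"])).round(2))
    if Rw is not None: print("turn deg",np.degrees(R.from_matrix(r.T@Rw).as_rotvec()).round(1))
E
python3 - <<'E'
from h import *
go([.609,.248,.24]); print(read_state()["q"])
for z in(.142,.15,.16): print(z,proj("scene",[.5786,.2147,z]),(proj("scene",[.5786,.2147,z])-[240,110])*4)
E
```

```text
t 1.35 pos [0.5683 0.2876 0.2408] F [-1.1  0.8 -0.8] w 0.53 shift cm [-5.15 -2.4   0.08]
[ 4.30020971e-01  1.79680912e-01  1.66126925e+00 -1.08637299e-03
  1.30163883e+00 -8.04790442e-01]
0.142 [[326.6619761  144.21689095]] [[346.64790439 136.8675638 ]]
0.15 [[326.91310505 142.02644605]] [[347.65242021 128.10578419]]
0.16 [[327.23104244 139.25219784]] [[348.92416975 117.00879137]]
```

Emit:
move_arm --series '[4.5,-2.6,-1.2,0,0,0,0,4.5,-2.55,-1.2,0,0,0,0,4.5,0,0,2.5,0,0,0,4.5,0,0,2.5,0,0,0,4.5,0,0,2.5,0,0,0]'

```text
time: 1.98
tool_pos: [0.6061, 0.2523, 0.1655]
tcp_rot: [-0.516, -3.098, -0.0]
wrist_force: [0.2, 0.1, -0.6]
width: 0.527
grip_force: 0.0
```

```bash
python3 - <<'E'
from h import *
go([.609,.248,.165]); im=read_camera("scene");cv2.imwrite("pics/k.png",cv2.resize(im[90:220,240:400,::-1],None,fx=4,fy=4))
E
```

```text
t 1.98 pos [0.6061 0.2523 0.1655] F [ 0.2  0.1 -0.6] w 0.527 shift cm [-0.42 -0.31  0.05]
```

View pics/k.png

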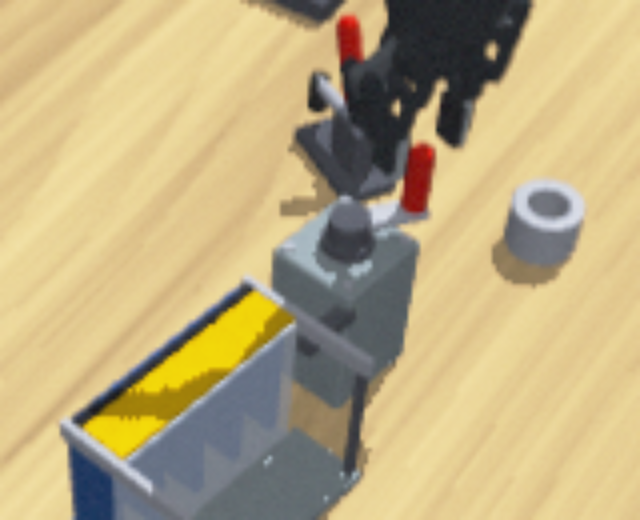

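```bash
python3 - <<'E'
from h import *
s=read_state();r=R.from_rotvec(s["tcp_rot"]).as_matrix();p=s["tool_pos"]
for y in(-.028,0,.028):
    for z in (-.011,.008): print(y,z,(proj("scene",p+r@[0,y,z])[0]-[240,90])*4)
for q in ([.609,.248,.191],[.609,.248,.143]): print((proj("scene",q)[0]-[240,90])*4)
E
```

```text
-0.028 -0.011 [379.94096191 184.02215852]
-0.028 0.008 [376.87767949 205.29715089]
0 -0.011 [412.41715894 166.57064879]
0 0.008 [408.93581215 187.8857411 ]
0.028 -0.011 [444.27586537 149.45707758]
0.028 0.008 [440.39366583 170.80560377]
[420.22754298 150.81866053]
[411.71855302 205.11474264]
```

Emit:
move_arm --series '[4.5,-0.4,-0.3,0.4,0,0,0,1.0,0,0,0,0,0,0,1.0,0,0,0,0,0,0,1.0,0,0,0,0,0,0,1.0,0,0,0,0,0,0]' --grip_force 30

```text
time: 2.65
tool_pos: [0.6111, 0.2483, 0.1642]
tcp_rot: [0.517, 3.096, 0.004]
wrist_force: [1.5, 3.8, 2.5]
width: 0.19
grip_force: 29.8
```

```bash
python3 - <<'E'
from h import *
go([.609,.248,.16]); im=read_camera("scene");cv2.imwrite("pics/k2.png",cv2.resize(im[90:220,240:400,::-1],None,fx=4,fy=4))
E
```

```text
t 2.65 pos [0.6111 0.2483 0.1642] F [1.5 3.8 2.5] w 0.19 shift cm [ 0.19 -0.09  0.42]
```

View pics/k2.png

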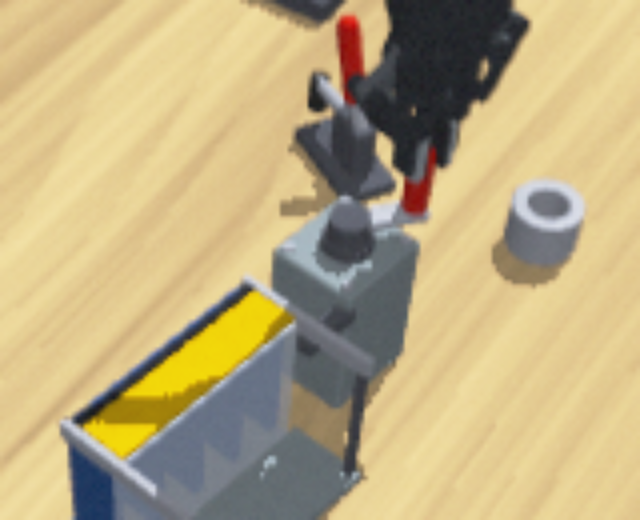

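```bash
cat >> h.py <<'E'
def crank(angs,first,axis,rad=.045,alpha=np.radians(18.97),g=1.0):
    """angs: world angles deg (knob), first: start world xy"""
    P=np.array([np.array(axis)+rad*np.array([np.cos(a),np.sin(a)]) for a in np.radians(angs)])
    P=np.vstack([first,P])*100; M=np.array([[-np.cos(alpha),np.sin(alpha)],[np.sin(alpha),np.cos(alpha)]])
    T=P@M.T; d=np.diff(T.round(2),axis=0).round(2)
    for i,r in enumerate(d): print(i//5, round(angs[i],1), r.tolist())
E
python3 - <<'E'
from h import *
a0=56.7-9.0
crank([a0+36*(i+1) for i in range(10)],[.5786+.045*np.cos(np.radians(a0)),.2147+.045*np.sin(np.radians(a0))],(.5786,.2147))
E
```

```text
0 83.7 [2.77, 0.26]
0 119.7 [2.39, -1.42]
0 155.7 [1.1, -2.55]
0 191.7 [-0.61, -2.71]
0 227.7 [-2.09, -1.84]
1 263.7 [-2.77, -0.26]
1 299.7 [-2.39, 1.42]
1 335.7 [-1.1, 2.55]
1 371.7 [0.61, 2.72]
1 407.7 [2.09, 1.83]
```

Emit:
move_arm --series '[1.0,2.77,0.26,0,0,0,0,1.0,2.39,-1.42,0,0,0,0,1.0,1.1,-2.55,0,0,0,0,1.0,-0.61,-2.71,0,0,0,0,1.0,-2.09,-1.84,0,0,0,0]'

```text
time: 3.32
tool_pos: [0.5498, 0.1814, 0.1641]
tcp_rot: [0.516, 3.096, 0.005]
wrist_force: [8.2, 11.9, -3.4]
width: 0.186
grip_force: 30.0
```

```bash
python3 - <<'E'
from h import *
a=np.radians(227.7);go([.5786+.045*np.cos(a),.2147+.045*np.sin(a),.161])
E
```

```text
t 3.33 pos [0.5498 0.1814 0.1641] F [ 8.2 11.9 -3.4] w 0.186 shift cm [ 0.14 -0.05  0.31]
```

Emit:
move_arm --series '[1.0,-2.77,-0.26,0,0,0,0,1.0,-2.39,1.42,0,0,0,0,1.0,-1.1,2.55,0,0,0,0,1.0,0.61,2.71,0,0,0,0,1.0,2.09,1.84,0,0,0,0]'

```text
time: 3.95
tool_pos: [0.6134, 0.2468, 0.1641]
tcp_rot: [0.518, 3.092, -0.0]
wrist_force: [1.0, -4.1, 3.3]
width: 0.189
grip_force: 30.7
```

Emit:
move_arm --series '[1.0,2.77,0.26,0,0,0,0,1.0,2.39,-1.42,0,0,0,0,1.0,1.1,-2.55,0,0,0,0,1.0,-0.61,-2.71,0,0,0,0,1.0,-2.09,-1.84,0,0,0,0]'

```text
time: 4.58
tool_pos: [0.5497, 0.1814, 0.1641]
tcp_rot: [0.516, 3.096, 0.005]
wrist_force: [8.5, 12.0, -3.4]
width: 0.191
grip_force: 30.3
```

Emit:
move_arm --series '[1.0,-2.77,-0.26,0,0,0,0,1.0,-2.39,1.42,0,0,0,0,1.0,-1.1,2.55,0,0,0,0,1.0,0.61,2.71,0,0,0,0,1.0,2.09,1.84,0,0,0,0]'

```text
time: 5.2
tool_pos: [0.6134, 0.2468, 0.1642]
tcp_rot: [0.518, 3.092, -0.0]
wrist_force: [0.5, -3.9, 3.9]
width: 0.188
grip_force: 30.9
```

Emit:
move_arm --series '[1.0,2.77,0.26,0,0,0,0,1.0,2.39,-1.42,0,0,0,0,1.0,1.1,-2.55,0,0,0,0,1.0,-0.61,-2.71,0,0,0,0,1.0,-2.09,-1.84,0,0,0,0]'

```text
time: 5.82
tool_pos: [0.5497, 0.1815, 0.1641]
tcp_rot: [0.516, 3.097, 0.005]
wrist_force: [7.7, 13.3, -3.4]
width: 0.191
grip_force: 30.5
```

```bash
python3 - <<'E'
from h import *
a=np.radians(227.7);ax=np.array([.5786,.2147]);go([*(ax+.045*np.array([np.cos(a),np.sin(a)])),.161])
# remaining: 227.7 -> 360-9+4
crank([263.7,299.7,327,351,357],ax+.045*np.array([np.cos(a),np.sin(a)]),ax)
im=read_camera("top");cv2.imwrite("pics/t1.png",cv2.resize(im[165:255,180:440,::-1],None,fx=3,fy=3))
E
```

```text
t 5.83 pos [0.5497 0.1815 0.1641] F [ 7.7 13.3 -3.4] w 0.191 shift cm [ 0.13 -0.05  0.31]
0 263.7 [-2.77, -0.26]
0 299.7 [-2.39, 1.42]
0 327 [-0.98, 1.88]
0 351 [-0.07, 1.87]
0 357 [0.11, 0.46]
```

View pics/t1.png

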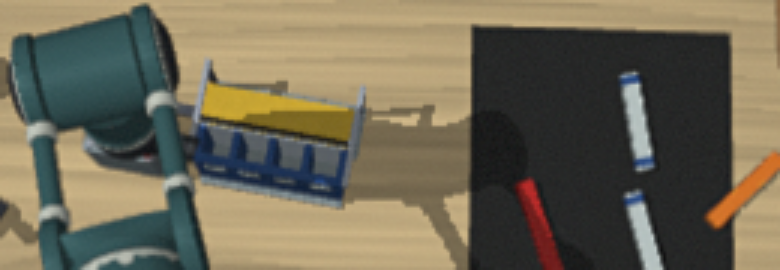

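Emit:
move_arm --series '[1.0,-2.77,-0.26,0,0,0,0,1.0,-2.39,1.42,0,0,0,0,1.0,-0.98,1.88,0,0,0,0,1.0,-0.07,1.87,0,0,0,0,1.0,0.11,0.46,0,0,0,0]'

```text
time: 6.5
tool_pos: [0.6261, 0.2087, 0.1642]
tcp_rot: [0.514, 3.096, -0.01]
wrist_force: [2.7, -14.0, 8.0]
width: 0.184
grip_force: 31.5
```

```bash
python3 - <<'E'
from h import *
a=np.radians(351);ax=np.array([.5786,.2147]);go([*(ax+.045*np.array([np.cos(a),np.sin(a)])),.161])
p=read_state()["tool_pos"][:2]-ax;print(np.degrees(np.arctan2(p[1],p[0])),np.hypot(*p))
E
```

```text
t 6.5 pos [0.6261 0.2087 0.1642] F [  2.7 -14.    8. ] w 0.184 shift cm [ 0.26 -0.19  0.32]
-7.228259156909835 0.047898472720294454
```

Emit:
move_arm --series '[1.0,0.1,0.3,0,0,0,0,1.0,0,0,0,0,0,0]'

```text
time: 6.75
tool_pos: [0.6261, 0.2088, 0.1642]
tcp_rot: [0.516, 3.095, -0.016]
wrist_force: [2.1, -15.7, 7.9]
width: 0.186
grip_force: 31.5
```

Emit:
move_arm --series '[1.0,-0.1,-0.35,0,0,0,0,4.5,0,0,0,0,0,0,4.5,0,0,0,0,0,0,4.5,0,0,-3,0,0,0,4.5,0,0,-5,0,0,0]'

```text
time: 7.38
tool_pos: [0.6217, 0.2111, 0.2396]
tcp_rot: [-0.515, -3.092, 0.005]
wrist_force: [0.1, 0.3, -0.1]
width: 0.529
grip_force: 0.0
```

```bash
python3 - <<'E'
from h import *
from scipy.optimize import least_squares
def grasp(c,yaw,off):
    u=np.array([np.cos(yaw),np.sin(yaw),0]); p=np.array(c)+off*u
    x=-u; z=np.array([0,0,-1.]); Rw=np.c_[x,np.cross(z,x),z]
    return p,Rw
for n,c,yw in (("A",(.6154,-.3475,0),9.3),("B",(.4812,-.3573,0),14.7)):
    p,Rw=grasp(c,np.radians(yw),.035);print(n,p,R.from_matrix(Rw).as_rotvec()); go([p[0],p[1],.2],Rw)
print(read_state()["q"])
E
```

```text
A [ 0.64993995 -0.34184387  0.        ] [ 0.25468498 -3.13125214 -0.        ]
t 7.38 pos [0.6217 0.2111 0.2396] F [ 0.1  0.3 -0.1] w 0.529 shift cm [-20.62 -51.38   4.05]
turn deg [ -0.2  -0.4 -28.2]
B [ 0.51505437 -0.34841847  0.        ] [ 0.40190442 -3.11577875 -0.        ]
t 7.38 pos [0.6217 0.2111 0.2396] F [ 0.1  0.3 -0.1] w 0.529 shift cm [ -8.07 -56.38   4.16]
turn deg [ -0.1  -0.4 -33.6]
[ 2.89319366e-01  2.22297902e-01  1.61289337e+00  2.43102357e-04
  1.31438618e+00 -9.51422809e-01]
```

Emit:
move_arm --series '[4.5,0,-5.5,0,0,0,-9.4,4.5,0,-5.5,0,0,0,-9.4,4.5,0,-5.5,0,0,0,-9.4,4.5,0,-5.5,0,0,0,0,4.5,0,-5.5,0,0,0,0]'

```text
time: 8.0
tool_pos: [0.6143, -0.0595, 0.2422]
tcp_rot: [0.255, -3.13, -0.001]
wrist_force: [1.2, -0.2, 0.3]
width: 0.524
grip_force: 0.0
```

```bash
cat >> h.py <<'E'
def down(H):
    h=np.radians(H);x=np.array([np.cos(h),np.sin(h),0]);z=np.array([0,0,-1.]);return np.c_[x,np.cross(z,x),z]
E
python3 - <<'E'
from h import *
im=read_camera("top");cv2.imwrite("pics/t2.png",cv2.resize(im[175:285,330:440,::-1],None,fx=5,fy=5,interpolation=cv2.INTER_CUBIC))
go([.5809,-.3532,.24],down(189.3))
E
```

```text
t 8.05 pos [ 0.6152 -0.0665  0.2421] F [ 1.7 -3.6 -0.2] w 0.527 shift cm [  7.92 -27.76   0.36]
turn deg [-0.3 -0.1 -0.2]
```

View pics/t2.png

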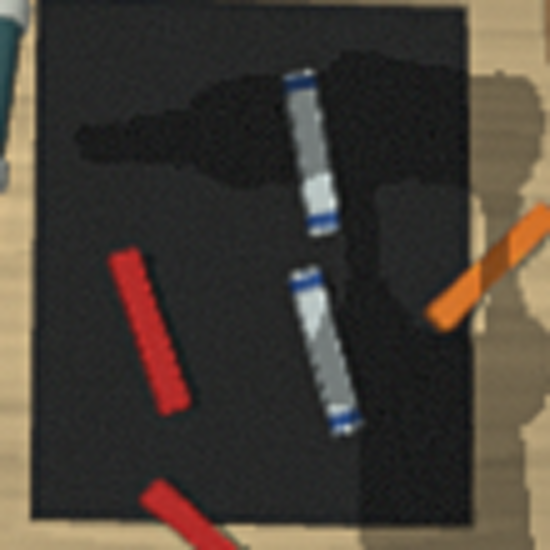

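Emit:
move_arm --series '[4.5,1.6,-5.6,0,0,0,0,4.5,1.6,-5.6,0,0,0,0,4.5,1.6,-5.6,0,0,0,0,4.5,1.6,-5.6,0,0,0,0,4.5,1.5,-5.4,0,0,0,0]'

```text
time: 8.68
tool_pos: [0.5811, -0.3465, 0.242]
tcp_rot: [0.254, -3.13, -0.002]
wrist_force: [-0.0, 0.1, -0.2]
width: 0.527
grip_force: 0.0
```

Emit:
move_arm --series '[4.5,0,0,5,0,0,0,4.5,0,0,5,0,0,0,4.5,0,0,4,0,0,0,4.5,0,0,0,0,0,0]'

```text
time: 9.18
tool_pos: [0.5781, -0.3426, 0.0972]
tcp_rot: [0.253, -3.123, -0.011]
wrist_force: [-0.1, -0.6, 0.9]
width: 0.524
grip_force: 0.0
```

```bash
python3 - <<'E'
from h import *
go([.5809,-.3532,.012],down(189.3));print(read_state()["q"].round(3))
E
```

```text
t 9.18 pos [ 0.5781 -0.3426  0.0972] F [-0.1 -0.6  0.9] w 0.524 shift cm [-0.17 -1.15  8.51]
turn deg [ 0.4 -0.5 -0. ]
[-0.572  0.357  1.712  0.     1.083 -2.305]
```

Emit:
move_arm --series '[4.5,-0.2,-1.15,0,0.4,-0.5,0,4.5,0,0,3,0,0,0,4.5,0,0,3,0,0,0,4.5,0,0,1.5,0,0,0,4.5,0,0,0,0,0,0]'

```text
time: 9.8
tool_pos: [0.5865, -0.3574, 0.0282]
tcp_rot: [-0.252, 3.122, -0.01]
wrist_force: [0.4, 0.5, 0.0]
width: 0.525
grip_force: 0.0
```

```bash
python3 - <<'E'
from h import *
go([.5809,-.3532,.012],down(189.3))
E
```

```text
t 9.8 pos [ 0.5865 -0.3574  0.0282] F [0.4 0.5 0. ] w 0.525 shift cm [0.5  0.52 1.61]
turn deg [-0.4  0.5 -0.1]
```

Emit:
move_arm --series '[4.5,0.5,0.5,0.8,-0.4,0.5,0,4.5,0,0,0.8,0,0,0,4.5,0,0,0,0,0,0]'

```text
time: 10.18
tool_pos: [0.58, -0.3526, 0.011]
tcp_rot: [0.253, -3.13, -0.001]
wrist_force: [-0.4, 1.0, -0.0]
width: 0.527
grip_force: 0.0
```

```bash
python3 - <<'E'
from h import *
go([.5809,-.3532,.012],down(189.3));print(read_state()["joint_vel"].round(3))
E
```

```text
t 10.18 pos [ 0.58   -0.3526  0.011 ] F [-0.4  1.  -0. ] w 0.527 shift cm [-0.08 -0.07 -0.1 ]
turn deg [ 0. -0. -0.]
[ 0.002 -0.003 -0.007  0.001  0.005 -0.001]
```

Well placed: grip and lift.

Emit:
move_arm --series '[0.5,0,0,0,0,0,0,0.5,0,0,0,0,0,0,0.5,0,0,0,0,0,0,0.5,0,0,-2,0,0,0,0.5,0,0,-4,0,0,0]' --grip_force 80

```text
time: 10.8
tool_pos: [0.5791, -0.3521, 0.071]
tcp_rot: [0.253, -3.128, -0.004]
wrist_force: [1.2, 0.2, 0.0]
width: 0.056
grip_force: 0.0
```

```bash
python3 - <<'E'
from h import *
# pocket world pos & tool target
a=-.1572
mx=np.array([np.cos(a),np.sin(a),0]);my=np.array([-np.sin(a),np.cos(a),0])
o=np.array([.55357,.05667,0])
for i,y in enumerate((-.057,-.019)):
    print(i,o+my*y, "TCP xy (grasp 11mm behind tcp along my)",o+my*(y+.011))
go([.55,.0,.32],down(81))
im=read_camera("scene");cv2.imwrite("pics/g1.png",cv2.resize(im[200:400,60:300,::-1],None,fx=3,fy=3))
E
```

```text
0 [5.44646459e-01 3.72838281e-04 0.00000000e+00] TCP xy (grasp 11mm behind tcp along my) [0.54636855 0.0112372  0.        ]
1 [0.55059549 0.03790428 0.        ] TCP xy (grasp 11mm behind tcp along my) [0.55231757 0.04876864 0.        ]
t 10.8 pos [ 0.5791 -0.3521  0.071 ] F [1.2 0.2 0. ] w 0.056 shift cm [ -2.71  35.28 -24.81]
turn deg [-1.000e-01 -3.000e-01  1.082e+02]
```

View pics/g1.png

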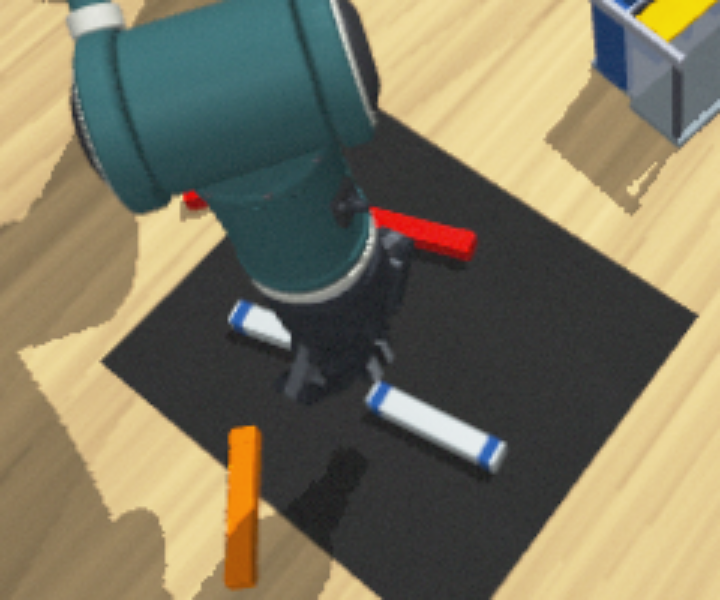

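The gripper closed on nothing (width 0.056). Bar A is still lying at scene px about (183,332)-(226,352). I'll measure it again, and check where the tips project.

```bash
python3 - <<'E'
from h import *
c=np.array([.6154,-.3475,0]);u=np.array([np.cos(np.radians(9.3)),np.sin(np.radians(9.3)),0]);v=np.array([-u[1],u[0],0])
for e in(-.055,.055):
    for w in (-.009,.009): print(e,w,((proj("scene",c+e*u+w*v+[0,0,.018])[0]-[60,200])*3+1).round())
s=read_state();r=R.from_rotvec(s["tcp_rot"]).as_matrix()
for y in(-.015,0,.015): print("tip",((proj("scene",s["tool_pos"]+r@[0,y,.008])[0]-[60,200])*3+1).round())
im=read_camera("scene");cv2.imwrite("pics/g2.png",cv2.resize(im[290:380,130:250,::-1],None,fx=6,fy=6,interpolation=cv2.INTER_CUBIC))
E
```

```text
-0.055 -0.009 [364. 400.]
-0.055 0.009 [377. 379.]
0.055 -0.009 [491. 465.]
0.055 0.009 [504. 442.]
tip [369. 397.]
tip [380. 378.]
tip [392. 360.]
```

View pics/g2.png

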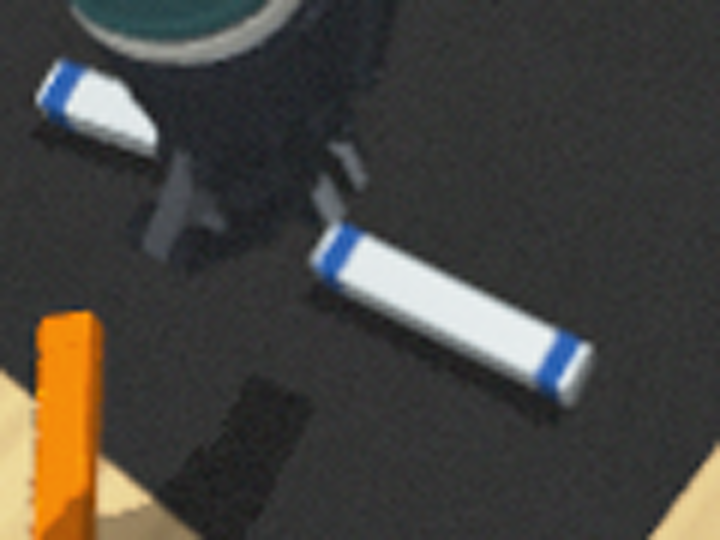

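Emit:
move_arm --series '[4.5,0,0,0,0,0,0,4.5,0,0,2,0,0,0,4.5,0,0,2,0,0,0,4.5,0,0,2,0,0,0,4.5,0,0,0.3,0,0,0]'

```text
time: 11.52
tool_pos: [0.5779, -0.3514, 0.0044]
tcp_rot: [0.253, -3.126, -0.007]
wrist_force: [0.0, -0.1, -1.2]
width: 0.529
grip_force: 0.0
```

Emit:
move_arm --series '[4.5,0,0,0.2,0,0,0,4.5,0,0,0,0,0,0]'

```text
time: 11.78
tool_pos: [0.5811, -0.3534, 0.0072]
tcp_rot: [-0.253, 3.131, -0.001]
wrist_force: [-0.5, -0.2, 1.1]
width: 0.528
grip_force: 0.0
```

```bash
python3 - <<'E'
from h import *
go([.5809,-.3532,.008],down(189.3))
im=read_camera("scene");cv2.imwrite("pics/g3.png",cv2.resize(im[290:380,130:250,::-1],None,fx=6,fy=6,interpolation=cv2.INTER_CUBIC))
E
```

```text
t 11.78 pos [ 0.5811 -0.3534  0.0072] F [-0.5 -0.2  1.1] w 0.528 shift cm [ 0.01  0.02 -0.08]
turn deg [-0.   0.  -0.1]
```

View pics/g3.png

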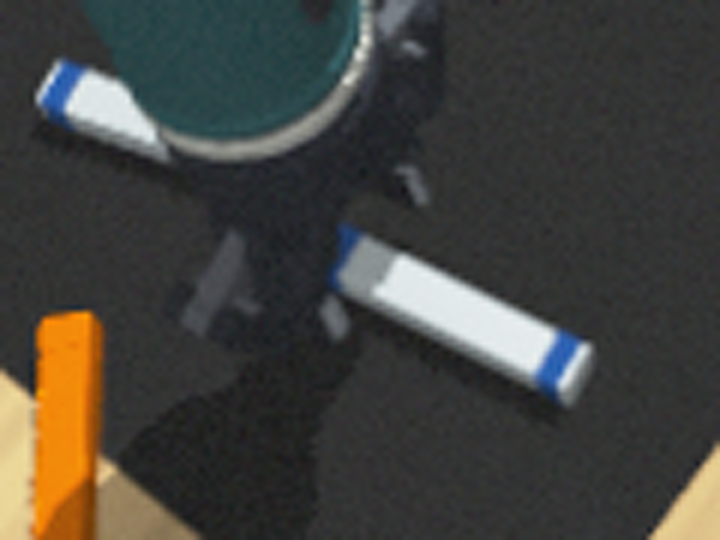

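Emit:
move_arm --series '[1.0,0,0,0,0,0,0,1.0,0,0,0,0,0,0,1.0,0,0,0,0,0,0,1.0,0,0,0,0,0,0,1.0,0,0,0,0,0,0]'

```text
time: 12.45
tool_pos: [0.5804, -0.353, 0.0066]
tcp_rot: [0.253, -3.131, -0.0]
wrist_force: [0.3, -0.7, 0.1]
width: 0.12
grip_force: 0.0
```

Emit:
move_arm --series '[1.0,0,0,0.2,0,0,0,1.0,0,0,0,0,0,0]'

```text
time: 12.7
tool_pos: [0.5803, -0.3529, 0.0043]
tcp_rot: [0.253, -3.131, -0.001]
wrist_force: [0.2, 0.6, -1.1]
width: 0.117
grip_force: 0.0
```

```bash
python3 - <<'E'
from h import *
im=read_camera("scene");t=read_camera("top")
c=im[295:365,150:240];print(c.shape)
# bar A blob: bright pixels
for n,i,(x0,y0,x1,y1) in(("scene",im,(170,315,240,365)),("top",t,(380,180,410,225))):
    m=(i[y0:y1,x0:x1].astype(int).min(2)>120);ys,xs=np.nonzero(m);print(n,len(xs),xs.min()+x0,xs.max()+x0,ys.min()+y0,ys.max()+y0,xs.mean()+x0,ys.mean()+y0)
E
```

```text
(70, 90, 3)
scene 320 170 228 315 355 207.503125 342.09375
top 85 381 401 180 224 393.3058823529412 200.83529411764707
```

```bash
python3 - <<'E'
from h import *
px=crop([[335,335],[412,200]],6,130,290)
for z in(0,.01,.02,.03):
    p=onz("scene",px,z);print(z,p.round(4).tolist(),"mid",p.mean(0).round(4),"sep",np.linalg.norm(p[0]-p[1]).round(4))
# k2: tips
px=crop([[415,178],[442,168]],4,240,90)
for z in(.155,.165,.175): p=onz("scene",px,z);print(z,"mid",p.mean(0).round(4),np.linalg.norm(p[0]-p[1]).round(4))
E
```

```text
0 [[0.583, -0.378, 0.0], [0.5715, -0.322, 0.0]] mid [ 0.5773 -0.35    0.    ] sep 0.0572
0.01 [[0.5868, -0.3793, 0.01], [0.5755, -0.3239, 0.01]] mid [ 0.5812 -0.3516  0.01  ] sep 0.0565
0.02 [[0.5907, -0.3807, 0.02], [0.5795, -0.3259, 0.02]] mid [ 0.5851 -0.3533  0.02  ] sep 0.0559
0.03 [[0.5945, -0.382, 0.03], [0.5835, -0.3278, 0.03]] mid [ 0.589  -0.3549  0.03  ] sep 0.0553
0.155 mid [0.6065 0.2701 0.155 ] 0.0213
0.165 mid [0.6109 0.26   0.165 ] 0.021
0.175 mid [0.6152 0.2498 0.175 ] 0.0207
```

Emit:
move_arm --series '[4.5,0,0,0,0,0,0,4.5,0,0,0,0,0,0,4.5,0,0,0,0,0,0,4.5,0,0,0.4,0,0,0,4.5,0,0,0,0,0,0]'

```text
time: 13.42
tool_pos: [0.5801, -0.3527, -0.0]
tcp_rot: [0.253, -3.131, -0.001]
wrist_force: [0.2, 0.5, 0.4]
width: 0.527
grip_force: 0.0
```

Emit:
move_arm --series '[4.5,0,0,0.3,0,0,0,4.5,0,0,0.3,0,0,0,4.5,0,0,0,0,0,0]'

```text
time: 13.8
tool_pos: [0.5801, -0.3528, -0.006]
tcp_rot: [0.253, -3.131, -0.001]
wrist_force: [-0.0, 0.6, -0.5]
width: 0.529
grip_force: 0.0
```

Emit:
move_arm --series '[4.5,0,0,0.25,0,0,0,4.5,0,0,0.25,0,0,0,4.5,0,0,0,0,0,0]'

```text
time: 14.18
tool_pos: [0.5802, -0.3528, -0.0108]
tcp_rot: [0.253, -3.131, -0.001]
wrist_force: [-0.2, -0.3, -0.1]
width: 0.525
grip_force: 0.0
```

Emit:
move_arm --series '[1.0,0,0,0,0,0,0,1.0,0,0,0,0,0,0,1.0,0,0,0,0,0,0,1.0,0,0,0,0,0,0,1.0,0,0,0,0,0,0]' --grip_force 60

```text
time: 14.8
tool_pos: [0.5808, -0.3532, -0.01]
tcp_rot: [-0.253, 3.131, -0.001]
wrist_force: [0.2, -0.7, 2.0]
width: 0.19
grip_force: 61.3
```

Emit:
move_arm --series '[1.0,0,0,-4,0,0,0,1.0,0,0,-5,0,0,0,1.0,0,0,-6,0,0,0,1.0,0,0,-6,0,0,0,1.0,0,0,-6,0,0,0]'

```text
time: 15.42
tool_pos: [0.5799, -0.3526, 0.2608]
tcp_rot: [0.253, -3.13, -0.001]
wrist_force: [0.9, -0.3, -0.7]
width: 0.194
grip_force: 60.9
```

Emit:
move_arm --series '[1.0,0,2,-3,0,0,10,1.0,0,3,0,0,0,10,1.0,0,3,0,0,0,10,1.0,0,3,0,0,0,10,1.0,0,0,0,0,0,10]'

```text
time: 16.05
tool_pos: [0.5941, -0.2433, 0.2889]
tcp_rot: [-1.098, -2.942, -0.001]
wrist_force: [0.0, 0.2, -1.0]
width: 0.192
grip_force: 60.9
```

```bash
python3 - <<'E'
from h import *
go([.53,-.15,.33],down(81));s=read_state();print(s["q"].round(3),s["grip_force"])
E
```

```text
t 16.05 pos [ 0.5941 -0.2433  0.2889] F [ 0.   0.2 -1. ] w 0.192 shift cm [10.97  2.85 -4.09]
turn deg [-0.  -0.1 58.1]
[-4.280e-01  1.680e-01  1.587e+00  1.000e-03  1.387e+00 -1.284e+00] 60.90517044067383
```

Emit:
move_arm --series '[1.0,0,0,-1,0,0,9.7,1.0,0,0,-1,0,0,9.7,1.0,0,0,-1,0,0,9.7,1.0,0,0,-1,0,0,9.7,1.0,0,0,0,0,0,9.7]'

```text
time: 16.68
tool_pos: [0.594, -0.2457, 0.3301]
tcp_rot: [2.213, 2.229, 0.0]
wrist_force: [0.3, 0.0, -1.4]
width: 0.19
grip_force: 60.9
```

Emit:
move_arm --series '[1.0,0,0,0,0,0,9.7,1.0,0,0,0,0,10,0,1.0,0,0,0,0,10,0,1.0,0,0,0,0,10,0,1.0,0,0,0,0,0,0]'

```text
time: 17.3
tool_pos: [0.5923, -0.2483, 0.3256]
tcp_rot: [-2.09, -1.776, -0.557]
wrist_force: [-0.9, 0.9, -1.2]
width: 0.193
grip_force: 60.9
```

```bash
python3 - <<'E'
from h import *
a=-.1572
mx=np.array([np.cos(a),np.sin(a),0]);my=np.array([-np.sin(a),np.cos(a),0]);Rf=np.c_[[0,0,1.],mx,my]
go([.53,-.10,.33],Rf);s=read_state();print(s["q"].round(3),s["grip_force"],np.linalg.det(Rf))
E
```

```text
t 17.3 pos [ 0.5923 -0.2483  0.3256] F [-0.9  0.9 -1.2] w 0.193 shift cm [11.99 -8.52  6.51]
turn deg [ 0.  59.9 -0.4]
[-0.683  0.3    1.449  0.449  1.668 -0.54 ] 60.9136426448822 0.9999999999999999
```

Emit:
move_arm --series '[1.0,0,0,0,0,10,0,1.0,0,0,0,0,10,0,1.0,0,0,0,0,10,0,1.0,0,0,0,0,10,0,1.0,0,0,0,0,10,0]'

```text
time: 17.92
tool_pos: [0.5943, -0.2453, 0.3301]
tcp_rot: [-1.459, -1.249, -1.227]
wrist_force: [0.5, 0.5, -0.5]
width: 0.187
grip_force: 61.0
```

Emit:
move_arm --series '[1.0,0,0,0,0,10,0,1.0,0,0,0,0,0,0,1.0,0,0,0,0,0,0]'

```text
time: 18.3
tool_pos: [0.5945, -0.245, 0.3306]
tcp_rot: [-1.325, -1.136, -1.321]
wrist_force: [0.3, -0.5, -0.6]
width: 0.191
grip_force: 61.0
```

```bash
python3 - <<'E'
from h import *
a=-.1572
mx=np.array([np.cos(a),np.sin(a),0]);my=np.array([-np.sin(a),np.cos(a),0]);Rf=np.c_[[0,0,1.],mx,my]
go([.546,.011,.26],Rf);s=read_state();print(s["q"].round(3),s["grip_force"])
im=read_camera("scene");p=proj("scene",s["tool_pos"])[0];print(p)
x,y=p.astype(int)
cv2.imwrite("pics/v1.png",cv2.resize(im[y-50:y+60,x-75:x+75,::-1],None,fx=5,fy=5,interpolation=cv2.INTER_CUBIC));print(x-75,y-50)
E
```

```text
t 18.3 pos [ 0.5945 -0.245   0.3306] F [ 0.3 -0.5 -0.6] w 0.191 shift cm [-6.94 -8.74 24.58]
turn deg [-0.2  0.2  0.1]
[-0.872  0.709  1.435  1.124  2.153 -0.712] 60.995246171951294
[205.72329714 223.72302778]
130 173
```

View pics/v1.png

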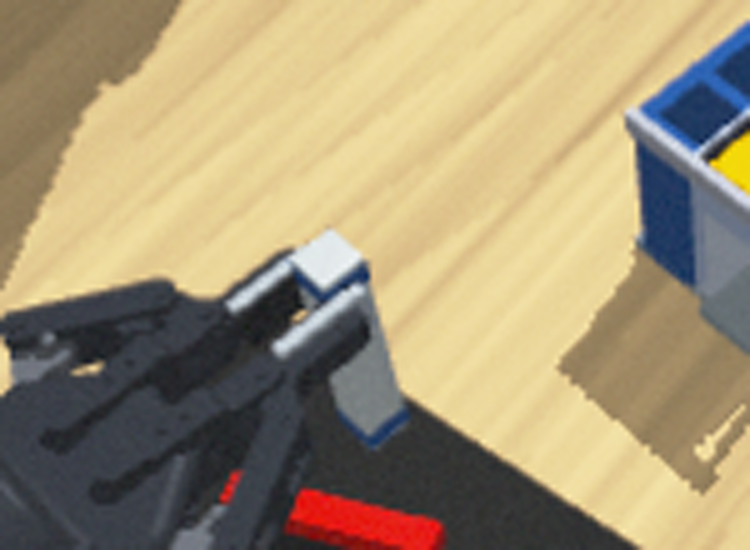

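The bar hangs vertically in the pads. Its top face is at crop (330,258), the bottom end around (373,428). Pockets 0 and 1 are visibly open.

```bash
python3 - <<'E'
from h import *
a=-.1572
mx=np.array([np.cos(a),np.sin(a),0]);my=np.array([-np.sin(a),np.cos(a),0])
px=crop([[329,258],[373,428]],5,130,173);s=read_state()
for dz in(-.01,0,.01,.02,.03):
    z=s["tool_pos"][2]+dz; t=onz("scene",px[:1],z+.02)[0];b=onz("scene",px[1:],z-.09)[0]
    for n,q in(("top",t),("bot",b)): d=q-s["tool_pos"];print(dz,n,q.round(4),"mx,my off mm",(1e3*d@mx).round(1),(1e3*d@my).round(1))
im=read_camera("top")
q=s["tool_pos"]-my*.02+[0,0,.02];print(proj("top",q))
x,y=proj("top",q)[0].astype(int);m=im[y-14:y+15,x-14:x+15].astype(int).min(2)
print("\n".join(" ".join(f"{v:3d}" for v in r[::1]) for r in m[::1]))
E
```

```text
-0.01 top [ 0.5872 -0.2606  0.3418] mx,my off mm -4.8 -16.4
-0.01 bot [ 0.5873 -0.2641  0.2318] mx,my off mm -4.2 -19.8
0 top [ 0.5933 -0.2648  0.3518] mx,my off mm 1.8 -19.5
0 bot [ 0.5924 -0.2675  0.2418] mx,my off mm 1.3 -22.4
0.01 top [ 0.5994 -0.2689  0.3618] mx,my off mm 8.5 -22.7
0.01 bot [ 0.5975 -0.271   0.2518] mx,my off mm 6.9 -25.0
0.02 top [ 0.6054 -0.2731  0.3718] mx,my off mm 15.1 -25.8
0.02 bot [ 0.6026 -0.2744  0.2618] mx,my off mm 12.5 -27.6
0.03 top [ 0.6115 -0.2773  0.3818] mx,my off mm 21.8 -29.0
0.03 bot [ 0.6077 -0.2778  0.2718] mx,my off mm 18.1 -30.2
[[383.69647315 190.61701468]]
 36  36  36  33  30  35  35  33  34  33  30  31  32  33  32  32  33  32  32  35  32  34  33  34  34  32  35  39  34
 39  37  39  36  38  39  36  35  34  37  36  36  34  38  39  38  38  35  35  34  36  36  37  35  37  37  31  33  33
 37  39  37  39  39  38  39  37  37  39  40  41  36  37  38  36  34  38  36  35  40  37  35  38  36  39  33  39  39
 35  40  39  37  39  39  34  37  37  35  40  41  41  38  35  37  37  39  39  39  37  39  36  38  37  38  36  38  37
 37  39  36  36  33  37 
[... 2175 characters left out ...]
  44
 39  37  39  36  35  49  86 101  90  88  87  89  80  51  37  41  39  39  42  43  54  56  65  83  90  54  44  49  48
 39  36  39  38  39  47  72  85  83  85  86  86  71  44  29  35  39  43  43  41  40  38  39  45  46  43  42  45  48
 40  40  41  38  36  39  41  39  41  51  64  64  49  38  34  33  38  32  31  32  35  39  37  41  40  43  44  42  44
 41  40  34  40  38  40  37  37  39  41  39  39  34  38  39  37  39  38  37  36  34  37  28  27  36  43  45  37  39
 40  39  40  38  42  39  38  39  39  39  37  38  39  34  36  36  40  36  39  37  39  38  39  34  30  39  43  45  48
 37  39  35  41  37  40  39  36  41  36  36  39  36  40  40  41  37  40  40  38  37  37  40  38  36  33  47  49  48
```

Emit:
move_arm --series '[1.0,-1,-1.75,5.1,0,0,0,1.0,-1,-1.75,5.1,0,0,0,1.0,-1,-1.75,5.1,0,0,0,1.0,-1,-1.75,5.1,0,0,0,1.0,-1,-1.75,5.1,0,0,0]'

```text
time: 19.02
tool_pos: [0.5474, 0.0212, 0.2815]
tcp_rot: [-1.324, -1.139, -1.325]
wrist_force: [0.8, 0.2, 0.5]
width: 0.19
grip_force: 61.0
```

Emit:
move_arm --series '[1.0,0,0,0,0,0,0,1.0,0,0,0,0,0,0]'

```text
time: 19.27
tool_pos: [0.5478, 0.0197, 0.2815]
tcp_rot: [-1.323, -1.138, -1.325]
wrist_force: [0.8, 0.3, -1.0]
width: 0.192
grip_force: 60.9
```

```bash
cat >> h.py <<'E'
a=-.1572
mx=np.array([np.cos(a),np.sin(a),0]);my=np.array([-np.sin(a),np.cos(a),0]);Rf=np.c_[[0,0,1.],mx,my];MO=np.array([.55357,.05667,0])
def pk(y,z,b=.020): return MO+my*(y+b)+[0,0,z]
E
python3 - <<'E'
from h import *
go(pk(-.057,.28),Rf);print(read_state()["q"].round(3),read_state()["grip_force"])
E
```

```text
t 19.27 pos [0.5478 0.0197 0.2815] F [ 0.8  0.3 -1. ] w 0.192 shift cm [-0.15 -0.01  0.05]
turn deg [-0.1  0.2  0.3]
[-0.644  0.458  1.969  1.187  1.881 -0.922] 60.933226346969604
```

Emit:
move_arm --series '[1.0,-3,0,0,0,0,0,1.0,-3,0,0,0,0,0,1.0,-1.5,0,0,0,0,0,1.0,0,0,0,0,0,0]'

```text
time: 19.77
tool_pos: [0.5477, 0.0188, 0.2045]
tcp_rot: [-1.324, -1.131, -1.324]
wrist_force: [-0.2, -0.4, -0.7]
width: 0.191
grip_force: 61.0
```

```bash
python3 - <<'E'
from h import *
go(pk(-.057,.16),Rf)
im=read_camera("top");s=read_state()
q=s["tool_pos"]-my*.02+[0,0,.02];p=proj("top",q)[0];print(p)
x,y=p.round().astype(int);m=im[y-8:y+9,x-8:x+9].astype(int).min(2)
print("\n".join(" ".join(f"{v:3d}" for v in r) for r in m))
E
```

```text
t 19.77 pos [0.5477 0.0188 0.2045] F [-0.2 -0.4 -0.7] w 0.191 shift cm [-4.45 -0.01  0.13]
turn deg [-0. -0. -0.]
[287.59729053 212.66396756]
 53  52  51  56  52  53  55  52  51  50  52  50  53  53  51  49  50
 51  52  52  51  52  50  52  51  50  50  52  50  51  51  49  51  51
 43  45  48  49  48  49  50  49  51  47  49  50  51  50  48  50  54
 37  34  33  32  30  41  43  65  94  73  63  57  56  52  54  46  55
 87  55  50  41  36  60  60 114 157 139 103  97  88  75  72  59  60
164 124 121 108  88 122 117 142 161 172 164 152 162 146 142 107 103
166 172 172 175 161 194 193 191 198 197 175  97 124 151 156 153 159
113 142 134 159 161 207 193 189 186 190 200  73  48  57  75  74 102
 89  78  56  55  94 196 190 185 185 190 193  94  99  90  98  90  68
 91  56  35  35  90 191 190 188 189 191 151  97 126 145 163 160 130
 93  56  37  40 102 179 186 186 196 195 126  81  90  66  56  59 103
 91  49  41  34  56  91 137 150 186 183  95  69  85  45  19  43 101
 78  48  41  32  57  90 149 121 117 106  90  83  98  69  43  50  95
 71  47  41  22  50 109 169 152 154 159 162 145 150 131 110 102 110
 63  45  41  18  33  85  87  88  87 109 125 139 158 157 160 166 166
 57  41  39  20  44  83  79  53  44  50  49  62  66  71  90 126 141
 47  45  37  24  53  65  64  49  43  42  35  40  46  41  45  51  55
```

Emit:
move_arm --series '[1.0,-1.5,0,0.1,0,0,0,1.0,-1.5,0,0,0,0,0,1.0,-1.4,0,0,0,0,0,1.0,0,0,0,0,0,0]'

```text
time: 20.32
tool_pos: [0.5468, 0.0212, 0.1593]
tcp_rot: [-1.323, -1.128, -1.322]
wrist_force: [-0.5, 0.7, -1.3]
width: 0.184
grip_force: 61.0
```

No contact force, so I'll release the bar and withdraw backwards along the tool.

Emit:
move_arm --series '[3.2,0,0,0,0,0,0,3.2,0,0,0,0,0,0,3.2,0,0,0,0,0,0,3.2,0,0,0,0,0,0,3.2,0,0,0,0,0,0]'

```text
time: 20.95
tool_pos: [0.5473, 0.0207, 0.1608]
tcp_rot: [-1.323, -1.132, -1.324]
wrist_force: [-0.7, -0.7, -0.3]
width: 0.371
grip_force: 0.0
```

Emit:
move_arm --series '[3.2,3,0,0,0,0,0,3.2,5,0,-3,0,0,0,3.2,2,1,-5.8,0,0,0,3.2,0,2,-5.8,0,0,0,3.2,0,2,-5.8,0,0,0]'

```text
time: 21.58
tool_pos: [0.565, -0.1903, 0.2614]
tcp_rot: [-1.324, -1.133, -1.324]
wrist_force: [2.3, 0.2, -0.4]
width: 0.373
grip_force: 0.0
```

```bash
python3 - <<'E'
from h import *
go([.4812-.035*np.cos(np.radians(14.7)),-.3573-.035*np.sin(np.radians(14.7)),.26],down(81))
im=read_camera("top");s=read_state()
for n,y in(("p0",-.057),("p1",-.019),("p2",.019),("p3",.057)):
    p=proj("top",MO+my*y+[0,0,.118])[0].round().astype(int);print(n,p,im[p[1]-3:p[1]+4,p[0]-3:p[0]+4].astype(int).min(2).tolist())
print(s["q"].round(2))
E
```

```text
t 21.57 pos [ 0.565  -0.1903  0.2614] F [ 2.3  0.2 -0.4] w 0.373 shift cm [ -0.15  -8.89 -19.21]
turn deg [  0.  -90.    0.1]
p0 [288 218] [[84, 96, 180, 193, 189, 187, 190], [86, 102, 203, 195, 188, 185, 187], [87, 100, 197, 193, 186, 188, 190], [83, 96, 201, 197, 192, 194, 193], [77, 87, 192, 183, 179, 179, 179], [82, 67, 73, 70, 75, 78, 81], [85, 82, 77, 72, 76, 78, 77]]
p1 [276 216] [[85, 89, 90, 88, 88, 87, 89], [62, 93, 92, 91, 91, 88, 91], [56, 92, 93, 91, 91, 91, 92], [40, 90, 90, 91, 91, 89, 89], [45, 83, 82, 82, 82, 86, 89], [58, 83, 83, 83, 80, 82, 82], [64, 84, 84, 81, 83, 81, 84]]
p2 [264 214] [[55, 92, 91, 89, 87, 86, 87], [34, 83, 95, 90, 90, 91, 90], [18, 58, 91, 93, 92, 92, 93], [26, 54, 86, 90, 90, 89, 90], [21, 49, 79, 84, 84, 81, 87], [22, 70, 82, 81, 82, 80, 83], [26, 70, 84, 81, 81, 81, 82]]
p3 [252 212] [[32, 86, 91, 90, 90, 88, 85], [21, 56, 90, 92, 91, 88, 91], [16, 29, 86, 93, 92, 92, 91], [21, 24, 57, 90, 89, 88, 92], [17, 24, 55, 80, 82, 83, 88], [21, 27, 70, 84, 82, 80, 82], [24, 35, 78, 84, 80, 80, 82]]
[-0.86  0.7   1.6   1.06  2.07 -0.87]
```

Emit:
move_arm --series '[4.5,0,0,0,0,-10,0,4.5,0,0,0,0,-10,0,4.5,0,0,0,0,-10,0,4.5,0,0,0,0,-10,0,4.5,0,0,0,0,-10,0]'

```text
time: 22.25
tool_pos: [0.5649, -0.1892, 0.2613]
tcp_rot: [-1.978, -1.69, -0.715]
wrist_force: [1.1, -0.1, -0.9]
width: 0.528
grip_force: 0.0
```

Emit:
move_arm --series '[4.5,0,0,0,0,-10,0,4.5,0,0,0,0,-10,0,4.5,0,0,0,0,-10,0,4.5,0,0,0,0,-10,0,4.5,0,0,0,0,0,9.5]'

```text
time: 22.88
tool_pos: [0.5654, -0.1852, 0.2616]
tcp_rot: [2.546, 1.837, 0.0]
wrist_force: [-1.1, -0.7, 0.2]
width: 0.527
grip_force: 0.0
```

Emit:
move_arm --series '[4.5,0,0,0,0,0,9.5,4.5,0,0,0,0,0,9.5,4.5,0,0,0,0,0,9.5,4.5,0,0,0,0,0,9.5,4.5,0,0,0,0,0,9.5]'

```text
time: 23.5
tool_pos: [0.5644, -0.1882, 0.2603]
tcp_rot: [-3.074, -0.646, 0.001]
wrist_force: [0.0, -0.0, -0.7]
width: 0.528
grip_force: 0.0
```

```bash
cat > bar.py <<'E'
from h import *
def find(n,win,zt=.018):
    im=read_camera(n).astype(np.uint8);x0,y0,x1,y1=win
    hsv=cv2.cvtColor(im,cv2.COLOR_RGB2HSV)
    b=im.astype(int);m=((b.min(2)>90)&(hsv[...,1]<70))|((hsv[...,0]>100)&(hsv[...,0]<130)&(hsv[...,1]>110)&(hsv[...,2]>60))
    M=np.zeros(m.shape,np.uint8);M[y0:y1,x0:x1]=m[y0:y1,x0:x1]
    k,l,st,c=cv2.connectedComponentsWithStats(M)
    for i in range(1,k):
        if st[i,4]>40:
            (cx,cy),(w,h),an=cv2.minAreaRect(np.argwhere(l==i)[:,::-1].astype(np.float32));bx=cv2.boxPoints(((cx,cy),(w,h),an))
            e=sorted([(np.linalg.norm(bx[j]-bx[(j+1)%4]),j) for j in range(4)])
            j1,j2=e[0][1],e[1][1];ends=[(bx[j]+bx[(j+1)%4])/2 for j in(j1,j2)]
            p=onz(n,ends,zt-.006);d=p[0]-p[1];d=d if d[0]>0 else -d
            print(n,"px",round(cx,1),round(cy,1),"area",st[i,4],"c",p.mean(0).round(4),"len",np.linalg.norm(d).round(4),"yaw",np.degrees(np.arctan2(d[1],d[0])).round(1))
E
python3 - <<'E'
from bar import *
find("top",(340,178,422,278));find("scene",(100,240,290,400))
go([.515,-.3484,.24],down(14.7))
E
```

```text
top px 343.0 187.5 area 47 c [ 0.6713 -0.1815  0.012 ] len 0.038 yaw 0.5
top px 382.9 201.9 area 67 c [ 0.6254 -0.3172  0.012 ] len 0.0363 yaw 74.6
top px 394.8 244.8 area 201 c [ 0.4809 -0.3573  0.012 ] len 0.1133 yaw 16.2
top px 371.7 232.8 area 61 c [ 0.5195 -0.2791  0.012 ] len 0.0375 yaw 84.2
top px 348.8 252.9 area 76 c [ 0.4505 -0.2032  0.012 ] len 0.0726 yaw 64.6
scene px 282.0 244.5 area 71 c [ 0.6131 -0.0431  0.012 ] len 0.036 yaw 34.8
scene px 158.7 311.5 area 478 c [ 0.4816 -0.3573  0.012 ] len 0.1172 yaw 16.1
t 23.6 pos [ 0.5644 -0.1882  0.2603] F [-0.  -0.4  0.1] w 0.523 shift cm [-11.04  12.62   2.03]
turn deg [-0.   0.   9.3]
```

Emit:
move_arm --series '[4.5,-3.7,4.2,0,0,0,0,4.5,-3.7,4.2,0,0,0,0,4.5,-3.6,4.2,2,0,0,0,4.5,0,0,0,0,0,8.8,4.5,0,0,0,0,0,0]'

```text
time: 24.22
tool_pos: [0.5151, -0.3488, 0.24]
tcp_rot: [-3.112, -0.421, 0.001]
wrist_force: [0.1, -0.8, 0.0]
width: 0.527
grip_force: 0.0
```

Emit:
move_arm --series '[4.5,0,0,5,0,0,0,4.5,0,0,5,0,0,0,4.5,0,0,5,0,0,0,4.5,0,0,4,0,0,0,4.5,0,0,0,0,0,0]'

```text
time: 24.85
tool_pos: [0.5132, -0.3453, 0.0469]
tcp_rot: [-3.107, -0.424, 0.009]
wrist_force: [-1.0, 0.4, 0.0]
width: 0.525
grip_force: 0.0
```

Emit:
move_arm --series '[4.5,0,0,0,0,0,0,4.5,0,0,0,0,0,0]'

```text
time: 25.1
tool_pos: [0.5179, -0.3496, 0.0537]
tcp_rot: [3.11, 0.418, 0.006]
wrist_force: [-0.8, -0.6, -0.1]
width: 0.526
grip_force: 0.0
```

```bash
python3 - <<'E'
from h import *
go([.515,-.3482,-.0105],down(15.3));print(read_state()["q"].round(2))
E
```

```text
t 25.1 pos [ 0.5179 -0.3496  0.0537] F [-0.8 -0.6 -0.1] w 0.526 shift cm [-0.26 -0.24  6.42]
turn deg [ 0.2 -0.2  0. ]
[-0.63  0.31  1.86  0.    0.96  0.67]
```

Oscillation settling. Before that, it sat within 1 mm of the target, so I'll go straight down.

Emit:
move_arm --series '[4.5,0,0,2,0,0,0,4.5,0,0,2,0,0,0,4.5,0,0,1,0,0,0,4.5,0,0,0,0,0,0,4.5,0,0,0,0,0,0]'

```text
time: 25.72
tool_pos: [0.516, -0.3486, 0.0006]
tcp_rot: [3.114, 0.417, 0.0]
wrist_force: [0.2, 0.1, 0.3]
width: 0.529
grip_force: 0.0
```

```bash
python3 - <<'E'
from h import *
go([.515,-.3482,-.0105],down(15.3))
E
```

```text
t 25.73 pos [ 0.516  -0.3486  0.0006] F [0.2 0.1 0.3] w 0.529 shift cm [-0.09 -0.07  1.11]
turn deg [ 0.  -0.  -0.1]
```

Emit:
move_arm --series '[4.5,-0.1,0,0.4,0,0,0,4.5,0,0,0.4,0,0,0,4.5,0,0,0.3,0,0,0,4.5,0,0,0,0,0,0,4.5,0,0,0,0,0,0]'

```text
time: 26.35
tool_pos: [0.5149, -0.3487, -0.0104]
tcp_rot: [3.114, 0.417, 0.0]
wrist_force: [-0.7, -0.2, -0.1]
width: 0.525
grip_force: 0.0
```

Emit:
move_arm --series '[1.0,0,0,0,0,0,0,1.0,0,0,0,0,0,0,1.0,0,0,0,0,0,0,1.0,0,0,0,0,0,0,1.0,0,0,0,0,0,0]'

```text
time: 26.98
tool_pos: [0.5153, -0.349, -0.01]
tcp_rot: [3.113, 0.417, 0.001]
wrist_force: [0.2, 0.1, 2.7]
width: 0.19
grip_force: 61.1
```

Emit:
move_arm --series '[1.0,0,0,-4,0,0,0,1.0,0,0,-5,0,0,0,1.0,0,0,-6,0,0,0,1.0,0,0,-6,0,0,0,1.0,0,0,-6,0,0,0]'

```text
time: 27.6
tool_pos: [0.5141, -0.3482, 0.2605]
tcp_rot: [-3.113, -0.417, 0.002]
wrist_force: [0.6, -0.9, -1.5]
width: 0.191
grip_force: 60.6
```

```bash
python3 - <<'E'
from h import *
go([.56,-.22,.33],down(81))
E
```

```text
t 27.6 pos [ 0.5141 -0.3482  0.2605] F [ 0.6 -0.9 -1.5] w 0.191 shift cm [  7.79 -11.17  -6.95]
turn deg [ -0.1   0.  -65.8]
```

Emit:
move_arm --series '[1.0,2.6,-3.7,-2.3,0,0,0,1.0,2.6,-3.7,-2.3,0,0,0,1.0,2.6,-3.7,-2.3,0,0,0,1.0,0,0,0,0,0,-9.4,1.0,0,0,0,0,0,-9.4]'

```text
time: 28.22
tool_pos: [0.5609, -0.22, 0.3281]
tcp_rot: [-3.0, -0.93, 0.001]
wrist_force: [0.2, -0.9, -0.5]
width: 0.19
grip_force: 60.7
```

Emit:
move_arm --series '[1.0,0,0,0,0,0,-9.4,1.0,0,0,0,0,0,-9.4,1.0,0,0,0,0,0,-9.4,1.0,0,0,0,0,0,-9.4,1.0,0,0,0,0,0,-9.4]'

```text
time: 28.85
tool_pos: [0.5603, -0.2208, 0.3273]
tcp_rot: [-2.381, -2.046, 0.002]
wrist_force: [-0.3, 0.8, -1.0]
width: 0.192
grip_force: 60.6
```

Emit:
move_arm --series '[1.0,0,0,0,0,10,0,1.0,0,0,0,0,10,0,1.0,0,0,0,0,10,0,1.0,0,0,0,0,10,0,1.0,0,0,0,0,10,0]'

```text
time: 29.48
tool_pos: [0.5608, -0.2219, 0.3285]
tcp_rot: [-1.85, -1.58, -0.868]
wrist_force: [1.0, -0.2, -1.4]
width: 0.19
grip_force: 60.7
```

Emit:
move_arm --series '[1.0,0,0,0,0,10,0,1.0,0,0,0,0,10,0,1.0,0,0,0,0,10,0,1.0,0,0,0,0,10,0,1.0,0,0,0,0,0,0]'

```text
time: 30.1
tool_pos: [0.5601, -0.2206, 0.3229]
tcp_rot: [-1.324, -1.119, -1.319]
wrist_force: [0.1, -1.2, -1.1]
width: 0.189
grip_force: 60.8
```

```bash
python3 - <<'E'
from h import *
go(pk(-.019,.28),Rf);print(read_state()["grip_force"],read_state()["q"].round(2))
E
```

```text
t 30.1 pos [ 0.5601 -0.2206  0.3229] F [ 0.1 -1.2 -1.1] w 0.189 shift cm [-4.48 -4.94 27.36]
turn deg [-0.  -0.3 -0.6]
60.76503038406372 [-0.89  0.65  1.55  1.09  2.14 -0.77]
```

Emit:
move_arm --series '[1.0,-0.9,-1.0,5.5,0,0,0,1.0,-0.9,-1.0,5.5,0,0,0,1.0,-0.9,-1.0,5.5,0,0,0,1.0,-0.9,-1.0,5.5,0,0,0,1.0,-0.9,-0.9,5.4,0,0,0]'

```text
time: 30.72
tool_pos: [0.5554, 0.0589, 0.2848]
tcp_rot: [-1.325, -1.139, -1.324]
wrist_force: [1.1, 0.7, -1.6]
width: 0.191
grip_force: 60.8
```

Emit:
move_arm --series '[1.0,0,0,0,0,0,0,1.0,0,0,0,0,0,0]'

```text
time: 30.98
tool_pos: [0.5556, 0.0573, 0.285]
tcp_rot: [-1.323, -1.137, -1.324]
wrist_force: [0.0, 0.8, -0.7]
width: 0.194
grip_force: 60.8
```

```bash
python3 - <<'E'
from h import *
go(pk(-.019,.225),Rf)
im=read_camera("top");s=read_state()
q=s["tool_pos"]-my*.02+[0,0,.02];p=proj("top",q)[0];print(p)
x,y=p.round().astype(int);m=im[y-7:y+8,x-7:x+8].astype(int).min(2)
print("\n".join(" ".join(f"{v:3d}" for v in r) for r in m))
E
```

```text
t 30.98 pos [0.5556 0.0573 0.285 ] F [ 0.   0.8 -0.7] w 0.194 shift cm [-6.   -0.22  0.03]
turn deg [-0.1  0.2  0.2]
[273.83164788 204.76205941]
 52  53  52  52  51  52  51  50  49  51  47  51  49  48  49
 53  51  52  53  50  48  49  50  49  48  48  47  46  47  53
 53  52  49  49  48  49  68  91  70  65  57  53  48  44  50
 52  49  48  50  87  88 131 160 134 102  99  89  75  70  60
 50  48  46  68 162 163 170 164 172 166 154 163 145 143 123
 50  49  45  85 182 186 185 186 200 180  97 125 151 157 155
 49  49  48  94 186 185 184 187 192 201  74  36  56  71  72
 39  40  48 123 190 186 182 187 191 192  89  27  27  29  28
 37  33  52 146 194 191 186 186 190 144  83  44  48  49  41
100  79  72 137 185 188 195 192 188 112  65  52  42  45  49
174 162 133 101 119 150 184 183 171  74  61  51  37  35  37
166 166 166 114  72 107 107  99  95  75  77  63  52  56  39
 95 109 117 111 106 173 159 159 148 146 130 109 116 121  91
 87  88  73  53  89 127 133 138 154 160 159 160 164 166 151
 90  92  64  42  67  83  64  58  64  78  86 107 126 139 157
```

Emit:
move_arm --series '[1.0,-3,-0.1,-0.1,0,0,0,1.0,-3,0,0,0,0,0,1.0,-1.5,0,0,0,0,0,1.0,-1.5,0,0,0,0,0,1.0,0,0,0,0,0,0]'

```text
time: 31.65
tool_pos: [0.5541, 0.056, 0.1931]
tcp_rot: [-1.324, -1.13, -1.323]
wrist_force: [0.2, 0.3, -1.1]
width: 0.19
grip_force: 60.8
```

Emit:
move_arm --series '[1.0,-1.2,0,0,0,0,0,1.0,0,0,0,0,0,0,1.0,0,0,0,0,0,0]'

```text
time: 32.02
tool_pos: [0.5541, 0.0564, 0.1819]
tcp_rot: [-1.323, -1.131, -1.324]
wrist_force: [-0.3, 0.1, -1.7]
width: 0.191
grip_force: 60.8
```

Emit:
move_arm --series '[3.2,0,0,0,0,0,0,3.2,0,0,0,0,0,0,3.2,0,0,0,0,0,0,3.2,0,0,0,0,0,0,3.2,0,0,0,0,0,0]'

```text
time: 32.65
tool_pos: [0.554, 0.0564, 0.1817]
tcp_rot: [-1.323, -1.131, -1.323]
wrist_force: [-0.3, 0.5, -0.1]
width: 0.374
grip_force: 0.0
```

Emit:
move_arm --series '[3.2,3,0,0,0,0,0,3.2,5,0,-3,0,0,0,3.2,0,0,-6,0,0,0,3.2,0,0,-6,0,0,0,3.2,0,0,-6,0,0,0]'

```text
time: 33.28
tool_pos: [0.5209, -0.1527, 0.2619]
tcp_rot: [-1.323, -1.132, -1.323]
wrist_force: [0.8, 0.0, 0.5]
width: 0.376
grip_force: 0.0
```

```bash
python3 - <<'E'
from bar import *
im=read_camera("top");s=read_state()
t=cv2.resize(im[185:240,235:305,::-1],None,fx=8,fy=8,interpolation=cv2.INTER_CUBIC)
S=read_camera("scene");sc=cv2.resize(S[150:260,240:340,::-1],None,fx=4,fy=4,interpolation=cv2.INTER_CUBIC)
c=np.zeros((600,800,3),np.uint8);c[:300,:382]=cv2.resize(t,(382,300));c[:440,390:790]=sc;cv2.imwrite("pics/fin.png",c)
find("top",(340,178,422,278));find("scene",(100,240,290,400));go([.56,-.1,.26],down(161))
E
```

```text
top px 411.4 233.4 area 179 c [ 0.5206 -0.4138  0.012 ] len 0.0872 yaw -9.9
scene px 130.4 256.1 area 473 c [ 0.3146 -0.2918  0.012 ] len 0.1307 yaw -11.9
scene px 282.0 244.5 area 70 c [ 0.6131 -0.0431  0.012 ] len 0.036 yaw 34.8
t 33.48 pos [ 0.5214 -0.1524  0.2613] F [-0.2 -0.6  0.4] w 0.379 shift cm [-0.13  2.99  5.78]
turn deg [ 61.9 -73.7 -61.9]
```

View pics/fin.png

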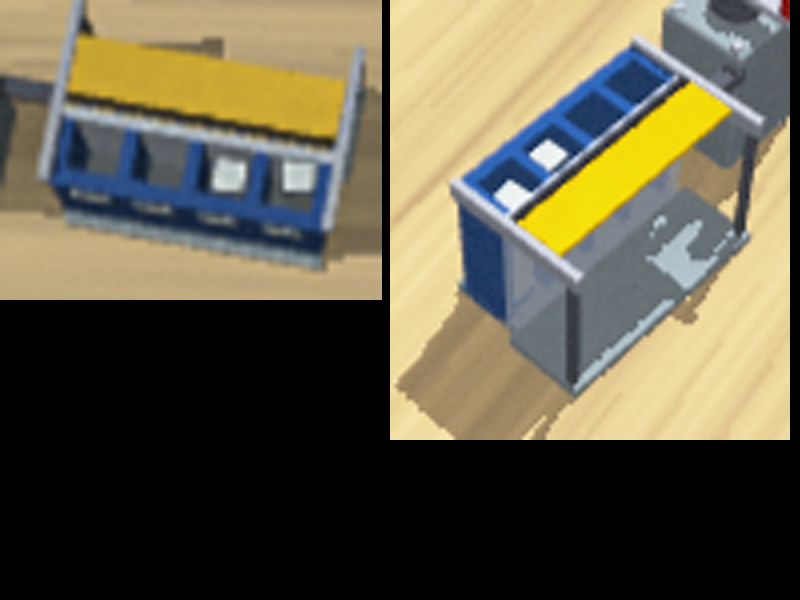

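Two white bar tops are visible: pocket 0 at crop top (298,177) / scene (513,192), and pocket 1 at (229,172) / (547,155). I'll triangulate their height to confirm they're seated.

```bash
python3 - <<'E'
from bar import *
from scipy.optimize import least_squares
# rescan bright blobs precisely around both tops
res={}
for n,wins in(("top",[(281,210,297,222),(270,207,284,220)]),("scene",[(262,190,280,206),(270,180,288,196)])):
    im=read_camera(n).astype(int).min(2)
    for i,(x0,y0,x1,y1) in enumerate(wins):
        M=(im[y0:y1,x0:x1]>165).astype(np.uint8);k,l,st,c=cv2.connectedComponentsWithStats(M);j=1+st[1:,4].argmax()
        res[n,i]=c[j]+[x0,y0];print(n,i,res[n,i].round(1),st[j].tolist())
for i in(0,1):
    f=lambda P:np.r_[(proj("top",P)[0]-res["top",i]),(proj("scene",P)[0]-res["scene",i])]
    o=least_squares(f,[.55,.02,.12]);d=o.x-MO;print(i,o.x.round(4),"mag xy",(d@mx).round(4),(d@my).round(4),o.fun.round(2))
E
```

```text
top 0 [289. 217.] [6, 5, 5, 5, 25]
top 1 [276.4 216.8] [4, 7, 6, 6, 27]
scene 0 [268.9 199.8] [0, 5, 14, 11, 66]
scene 1 [279.1 188.2] [5, 5, 9, 7, 38]
0 [ 0.5487 -0.0049  0.112 ] mag xy 0.0048 -0.0616 [ 0.4   0.4   0.44 -0.11]
1 [0.5492 0.0361 0.1162] mag xy -0.0011 -0.021 [-0.08 -0.08 -0.09  0.02]
```

Emit:
move_arm --series '[4.5,0,0,0,0,-10,0,4.5,0,0,0,0,-10,0,4.5,0,0,0,0,-10,0,4.5,0,0,0,0,-10,0,4.5,0,0,0,0,-10,0]'

```text
time: 34.2
tool_pos: [0.5211, -0.1497, 0.262]
tcp_rot: [-1.975, -1.691, -0.714]
wrist_force: [1.0, 0.5, 0.4]
width: 0.526
grip_force: 0.0
```

Emit:
move_arm --series '[4.5,0,0,0,0,-10,0,4.5,0,0,0,0,-10,0,4.5,0,0,0,0,-10,0,4.5,0,0,0,0,-10,0,4.5,0,0,0,0,0,0]'

```text
time: 34.83
tool_pos: [0.5213, -0.1463, 0.2619]
tcp_rot: [-2.38, -2.051, -0.001]
wrist_force: [-0.7, 0.1, -1.1]
width: 0.53
grip_force: 0.0
```

```bash
python3 - <<'E'
from h import *
go([.6245,.208,.265],down(81));print(read_state()["q"].round(2))
E
```

```text
t 34.83 pos [ 0.5213 -0.1463  0.2619] F [-0.7  0.1 -1.1] w 0.53 shift cm [36.56  4.99 -0.29]
turn deg [ 0.  -0.   0.5]
[-0.32 -0.02  1.83  0.    1.32 -0.17]
```

Emit:
move_arm --series '[4.5,5.2,0.7,0,0,0,0,4.5,5.2,0.7,0,0,0,0,4.5,5.2,0.7,0,0,0,0,4.5,5.2,0.7,0,0,0,0,4.5,5.2,0.7,0,0,0,0]'

```text
time: 35.45
tool_pos: [0.5957, 0.1016, 0.2604]
tcp_rot: [-2.386, -2.039, 0.002]
wrist_force: [1.0, -1.2, -0.0]
width: 0.527
grip_force: 0.0
```

Emit:
move_arm --series '[4.5,5.2,0.7,0,0,0,0,4.5,5.2,0.7,0,0,0,0,4.5,0,0,0,0,0,0,4.5,0,0,0,0,0,0]'

```text
time: 35.95
tool_pos: [0.6256, 0.2002, 0.2603]
tcp_rot: [-2.386, -2.041, 0.004]
wrist_force: [0.7, 0.3, -0.9]
width: 0.53
grip_force: 0.0
```

```bash
python3 - <<'E'
from h import *
go([.6245,.208,.16],down(81))
E
```

```text
t 35.95 pos [0.6256 0.2002 0.2603] F [ 0.7  0.3 -0.9] w 0.53 shift cm [ 0.76 -0.2  10.03]
turn deg [-0.2  0.   0.1]
```

Emit:
move_arm --series '[4.5,0.7,-0.2,0,0,0,0,4.5,0,0,3.5,0,0,0,4.5,0,0,3.5,0,0,0,4.5,0,0,3,0,0,0,4.5,0,0,0,0,0,0]'

```text
time: 36.58
tool_pos: [0.6229, 0.2065, 0.1584]
tcp_rot: [-2.387, -2.038, 0.009]
wrist_force: [0.2, 0.0, 0.8]
width: 0.531
grip_force: 0.0
```

Emit:
move_arm --series '[1.0,0,0,0,0,0,0,1.0,0,0,0,0,0,0,1.0,0,0,0,0,0,0,1.0,0,0,0,0,0,0,1.0,0,0,0,0,0,0]' --grip_force 30

```text
time: 37.2
tool_pos: [0.6248, 0.2085, 0.164]
tcp_rot: [-2.387, -2.041, -0.0]
wrist_force: [-6.0, -0.1, 3.1]
width: 0.193
grip_force: 29.4
```

```bash
python3 - <<'E'
from h import *
go([.6245,.208,.16],down(81))
ax=np.array([.580,.2147]);H=np.radians(81);M=np.array([[np.cos(H),np.sin(H)],[np.sin(H),-np.cos(H)]])
A=351-np.arange(0,12)*36.
P=np.array([ax+.045*np.array([np.cos(t),np.sin(t)]) for t in np.radians(A)])*100
for t,d in zip(A[1:],np.diff((P@M.T).round(2),axis=0)):print(t,d.round(2).tolist())
E
```

```text
t 37.2 pos [0.6248 0.2085 0.164 ] F [-6.  -0.1  3.1] w 0.193 shift cm [-0.05 -0.02  0.4 ]
turn deg [-0. -0.  0.]
315.0 [-2.65, -0.86]
279.0 [-1.63, -2.25]
243.0 [0.0, -2.78]
207.0 [1.63, -2.25]
171.0 [2.65, -0.86]
135.0 [2.64, 0.86]
99.0 [1.64, 2.25]
63.0 [0.0, 2.78]
27.0 [-1.64, 2.25]
-9.0 [-2.64, 0.86]
-45.0 [-2.65, -0.86]
```

Emit:
move_arm --series '[1.0,-2.65,-0.86,0,0,0,0,1.0,-1.63,-2.25,0,0,0,0,1.0,0,-2.78,0,0,0,0,1.0,1.63,-2.25,0,0,0,0,1.0,2.65,-0.86,0,0,0,0]'

```text
time: 37.83
tool_pos: [0.535, 0.2206, 0.1642]
tcp_rot: [2.388, 2.039, -0.003]
wrist_force: [1.8, -4.1, -0.8]
width: 0.189
grip_force: 30.0
```

Emit:
move_arm --series '[1.0,2.65,0.86,0,0,0,0,1.0,1.63,2.25,0,0,0,0,1.0,0,2.78,0,0,0,0,1.0,-1.63,2.25,0,0,0,0,1.0,-2.65,0.86,0,0,0,0]'

```text
time: 38.45
tool_pos: [0.6254, 0.2093, 0.1638]
tcp_rot: [-2.385, -2.04, -0.001]
wrist_force: [-11.6, 4.8, 3.9]
width: 0.191
grip_force: 31.0
```

Emit:
move_arm --series '[1.0,-2.65,-0.86,0,0,0,0,1.0,-1.63,-2.25,0,0,0,0,1.0,0,-2.78,0,0,0,0,1.0,1.63,-2.25,0,0,0,0,1.0,2.65,-0.86,0,0,0,0]'

```text
time: 39.08
tool_pos: [0.535, 0.2205, 0.1642]
tcp_rot: [2.388, 2.039, -0.004]
wrist_force: [1.0, -3.7, -1.5]
width: 0.188
grip_force: 30.4
```

Emit:
move_arm --series '[1.0,2.65,0.86,0,0,0,0,1.0,1.63,2.25,0,0,0,0,1.0,0,2.78,0,0,0,0,1.0,-1.63,2.25,0,0,0,0,1.0,-2.65,0.86,0,0,0,0]'

```text
time: 39.7
tool_pos: [0.6254, 0.2093, 0.1638]
tcp_rot: [-2.385, -2.04, -0.001]
wrist_force: [-12.8, 4.8, 5.0]
width: 0.193
grip_force: 31.2
```

Emit:
move_arm --series '[1.0,-2.65,-0.86,0,0,0,0,1.0,-1.63,-2.25,0,0,0,0,1.0,0,-2.78,0,0,0,0,1.0,1.63,-2.25,0,0,0,0,1.0,2.65,-0.86,0,0,0,0]'

```text
time: 40.33
tool_pos: [0.535, 0.2205, 0.1642]
tcp_rot: [2.388, 2.039, -0.004]
wrist_force: [1.7, -3.7, 0.1]
width: 0.188
grip_force: 30.6
```

Emit:
move_arm --series '[1.0,2.65,0.86,0,0,0,0,1.0,1.63,2.25,0,0,0,0,1.0,0,2.78,0,0,0,0,1.0,-1.63,2.25,0,0,0,0,1.0,-2.5,0.86,0,0,0,0]'

```text
time: 40.95
tool_pos: [0.6255, 0.2107, 0.1638]
tcp_rot: [-2.386, -2.04, -0.001]
wrist_force: [-12.0, 4.8, 5.0]
width: 0.191
grip_force: 31.3
```

Emit:
move_arm --series '[1.0,-0.4,0,0,0,0,0,1.0,0,0,0,0,0,0]'

```text
time: 41.2
tool_pos: [0.6247, 0.208, 0.164]
tcp_rot: [-2.386, -2.038, -0.005]
wrist_force: [-5.3, 5.5, 1.0]
width: 0.191
grip_force: 30.9
```

Emit:
move_arm --series '[1.0,-0.4,0,0,0,0,0,1.0,0,0,0,0,0,0]'

```text
time: 41.45
tool_pos: [0.6245, 0.2073, 0.1641]
tcp_rot: [-2.384, -2.037, -0.012]
wrist_force: [-3.3, 13.6, -1.1]
width: 0.189
grip_force: 30.7
```

Emit:
move_arm --series '[1.0,-0.3,0,0,0,0,0,1.0,0,0,0,0,0,0]'

```text
time: 41.7
tool_pos: [0.6244, 0.2068, 0.1641]
tcp_rot: [-2.382, -2.035, -0.018]
wrist_force: [-1.2, 20.4, -3.5]
width: 0.187
grip_force: 30.5
```

Emit:
move_arm --series '[1.0,0.7,0,0,0,0,0,4.5,0,0,0,0,0,0,4.5,0,0,0,0,0,0,4.5,0,0,0,0,0,0,4.5,0,0,0,0,0,0]'

```text
time: 42.32
tool_pos: [0.6254, 0.2051, 0.1618]
tcp_rot: [2.389, 2.04, 0.001]
wrist_force: [0.2, 0.4, 1.7]
width: 0.532
grip_force: 0.0
```

Emit:
move_arm --series '[4.5,0,0,-3,0,0,0,4.5,0,0,-5,0,0,0,4.5,2,-4,-3,0,0,0,4.5,4,-4,0,0,0,0,4.5,4,-4,0,0,0,0]'

```text
time: 42.95
tool_pos: [0.5219, 0.3238, 0.2727]
tcp_rot: [2.39, 2.039, 0.003]
wrist_force: [0.2, -0.5, 0.3]
width: 0.529
grip_force: 0.0
```

```bash
python3 - <<'E'
from h import *
go([.6,.3,.27])
# yellow shutter measurement in both views
from scipy.optimize import minimize_scalar
for n in("top","scene"):
    im=read_camera(n);hsv=cv2.cvtColor(im,cv2.COLOR_RGB2HSV);m=((hsv[...,0]>20)&(hsv[...,0]<32)&(hsv[...,1]>190)&(hsv[...,2]>90)).astype(np.uint8)
    k,l,st,c=cv2.connectedComponentsWithStats(m);x,y=proj(n,MO+[0,0,.1275])[0]
    j=min((i for i in range(1,k) if st[i,4]>100),key=lambda i:np.hypot(*(c[i]-[x,y])))
    w=onz(n,[c[j]],.1275)[0]-MO;print(n,st[j].tolist(),"shutter centroid mag x,y",(w@mx).round(4),(w@my).round(4))
    im=read_camera(n);r=((hsv[...,0]<8)|(hsv[...,0]>172))&(hsv[...,1]>150)&(hsv[...,2]>90)
    kp=proj(n,MO+my*.16+mx*.045+[0,0,.18])[0].round().astype(int);ys,xs=np.nonzero(r[kp[1]-12:kp[1]+13,kp[0]-12:kp[0]+13]);print(" knob red mean off px",len(xs),(xs.mean()-12).round(1) if len(xs) else None,(ys.mean()-12).round(1) if len(xs) else None)
E
```

```text
t 42.95 pos [0.5219 0.3238 0.2727] F [ 0.2 -0.5  0.3] w 0.529 shift cm [-1.12  8.09  0.29]Traceback (most recent call last):
  File "<stdin>", line 8, in <module>
ValueError: min() iterable argument is empty
```

Emit:
move_arm --series '[4.5,6,0,0,0,0,0,4.5,6,0,0,0,0,0,4.5,6,0,0,0,0,0,4.5,6,0,0,0,0,0,4.5,0,0,0,0,0,0]'

```text
time: 43.62
tool_pos: [0.5588, 0.5637, 0.2677]
tcp_rot: [-2.384, -2.045, 0.005]
wrist_force: [-0.4, -1.1, 0.4]
width: 0.524
grip_force: 0.0
```

```bash
python3 - <<'E'
from h import *
for n in("top","scene"):
    im=read_camera(n);hsv=cv2.cvtColor(im,cv2.COLOR_RGB2HSV);m=((hsv[...,0]>18)&(hsv[...,0]<34)&(hsv[...,1]>180)&(hsv[...,2]>70)).astype(np.uint8)
    x,y=proj(n,MO+[0,0,.1275])[0].round().astype(int);W=np.zeros_like(m);W[y-35:y+35,x-45:x+45]=m[y-35:y+35,x-45:x+45]
    ys,xs=np.nonzero(W);w=onz(n,[[xs.mean(),ys.mean()]],.1275)[0]-MO;print(n,len(xs),"shutter mag x,y",(w@mx).round(4),(w@my).round(4))
    r=((hsv[...,0]<8)|(hsv[...,0]>172))&(hsv[...,1]>150)&(hsv[...,2]>70)
    kp=proj(n,MO+my*.16+mx*.045+[0,0,.18])[0].round().astype(int);ys,xs=np.nonzero(r[kp[1]-12:kp[1]+13,kp[0]-12:kp[0]+13]);print(" knob",len(xs),xs.mean()-12 if len(xs) else 0,ys.mean()-12 if len(xs) else 0)
E
```

```text
top 481 shutter mag x,y 0.0026 -0.0009
 knob 30 -0.43333333333333357 0.9000000000000004
scene 690 shutter mag x,y 0.0049 -0.0031
 knob 109 -0.5412844036697244 3.5504587155963296
```

```bash
python3 - <<'E'
from h import *
for n in("top","scene"):
    im=cv2.imread(f"pics/{n}0.png")[:,:,::-1].copy();hsv=cv2.cvtColor(im,cv2.COLOR_RGB2HSV);m=((hsv[...,0]>18)&(hsv[...,0]<34)&(hsv[...,1]>180)&(hsv[...,2]>70)).astype(np.uint8)
    x,y=proj(n,MO+[0,0,.1275])[0].round().astype(int);W=np.zeros_like(m);W[y-35:y+35,x-45:x+45]=m[y-35:y+35,x-45:x+45]
    ys,xs=np.nonzero(W);w=onz(n,[[xs.mean(),ys.mean()]],.1275)[0]-MO;print(n,len(xs),(w@mx).round(4))
E
```

```text
top 500 0.0055
scene 688 0.0072
```

```bash
python3 -c "
from workcell import *
print(finish_job())"
```

```text
the job is handed in; nothing more can be done
None
```

Job handed in: I opened the shutter to its stop, dropped both aluminium bars end-down into pockets 0 and 1 (their measured tops are at the seated height), and wound the shutter back to its closed stop. I left the other parts alone. The hand-in gave no verdict.

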